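# Let down the propped stone panel and scour the crock on it

### The arm

A 7-joint arm with a two-finger parallel gripper is mounted at the origin on the work surface. World frame = base frame: x ahead of the robot, y to its left, z up, the work surface at z = 0. Lengths are in m, angles in rad, forces in N, time in s.
With the tool pointing down it reaches from about 0.425 to 0.925 m from the base axis. Payload 6.8 kg.
Tool frame: the origin (TCP) lies at the very end of the fingers, on their centre line; the grasp point (between the pads) lies 19 mm behind it; z points along the fingers, y is the line along which they close (so a half turn about z gives the same grasp; the last joint's range is limited). The gripper opens to 85 mm and grips with 20 to 120 N. Pads are 22 mm wide; open, the fingers measure 114 mm over their backs; the gripper's body (76 mm by 85 mm) begins 54 mm behind the grasp point. The pads swing forward as they close: fully open they stand 13 mm farther back than shut.
Start: joints at [1.01, 0.477, 0.022, 1.555, -0.011, 1.109, -0.083], TCP at [0.295, -0.607, 0.231] pointing down, gripper open.
Joint ranges: [-2.96, 2.96], [-0.34, 2.1], [-1.41, 1.46], [0.24, 2.44], [-1.37, 4.51], [0.17, 1.92], [-2.96, 2.96]. Speed limits (rad/s): [2.39, 2.39, 3.14, 3.14, 3.14, 3.14, 3.14].

### API

Orientations are given as a unit quaternion [w, x, y, z].
In Python, from station import bot gives the robot as it stands.
- The arm moves only by the tool jog_arm, never from a script. Its argument "motion" is a list of rows, each a list of 7 numbers: the turn, a rotation vector about the tool's x, y, z in rad, then the shift along the tool's x, y, z in mm, then the finger opening in mm, from 0 to 85.4. A call has 1 to 10 rows; each row is the pose to reach, as a shift and turn from the pose commanded when the call began, along the tool's axes at that moment; what a row does not reach only later rows make up. A row lasts 1/8 s, in which the tool goes at most 62.5 mm and 10.7 degrees, less where a joint would pass 70% of its speed; a pose out of reach is approached as far as the arm can. A call with a gripper value outside its range is refused whole. The fingers move at their own pace and stop on an object; "grip_force" is the grip in N (left out, the last holds). Time passes only in rows, so rows that repeat a pose let the fingers close. It gives the time, the measured TCP pose, the force, the opening and the grip force at its end, in the units of the state.
- bot.get_obs(): the state, without advancing time (a new reading comes with each control period).
- bot.read_camera(name): name is "scene" or "top" or "wrist"; returns a dict with "pixels" (420x560x3 uint8, red, green, blue), "camera_matrix" (3x3 intrinsics, pixels), "distortion" ([k1, k2, p1, p2, k3] as OpenCV has them; the pictures are not rectified), "T" (4x4, takes a point from camera to world coordinates); the wrist camera has in their place "tool_from_camera" (4x4, takes a point from camera to tool coordinates, whose origin is the TCP and whose axes are the flange's). Camera axes: x right, y down, z forward; pixel columns grow to the right and rows downward; lengths in m; the calibration is good to about 2 mm. A picture is of the moment at which its call begins: read the wrist's pose just before it. There is no depth.
- bot.hand_in(): hands the job in; it is judged then, once.
Trained networks look in a picture, given as the dict that the camera call returned (one of the last four; its "shot" number tells which), for a name from the list of things; names that differ only in an ending like _2 or _b are one class to them, and where a whole thing is asked for, a point or a joint stands for the part that bears it (a point fixed in the world has none). Each returns a list of dicts, best first, with "score" (0 to 1); they miss things now and then, are a little off and sometimes report something else, mostly with a low value. They report only what shows in the picture. A call takes as long as a camera call. They do not tell look-alikes from the thing itself.
- bot.spot_in(thing, picture): "xy" ([column, row] in pixels, amid what is visible of it).
- bot.tip_of(thing, picture): "xy" ([column, row] in pixels: a listed point, or the origin of a listed thing).
The state is a dict: "t": time; "q": joint angles; "joint_vel": joint speeds; "joint_torque": joint torques, N m; "eef_pos": TCP position; "tool_rot": TCP orientation; "contact_force": force on the tool from outside, world axes, zero at the start; "torque": the same for the moment, N m; "gripper_width": opening from 0.0 (shut) to 1.0 (fully open); "grasp_force": force on a finger pad.
Only numpy, scipy, OpenCV 4.12 (cv2) and the standard library are available. Lean on these libraries where they do the work, as an engineer would, in place of code of your own. Each camera call takes 0.05 s, during which the arm holds its last target. There are 200 camera calls.

### The job

Let the heavy stone panel down level: work every wedge backward out from under its free edge in small, slow tugs, so that the panel sinks gently and is never dropped or lifted, and put the wedges away in the aluminium tray. Then, with the panel down, stand the crock with its balls on the middle of it and stir the balls with the wooden stick, its foot kept down near the bottom, about three full rounds going wide, roughly midway between the middle and the wall. Last, stand the stick back in the cup, with all the balls still in the crock, and leave the jar and the soap dish where they are.

Things in the scene. Friction and masses are not known exactly. Their poses are not given: they have to be found in the camera images.
- stand: Low fixed wooden frame under the stone panel. Origin on the work surface under the centre of the closed panel; x from the panel's free edge (x=-110 mm) to its hinged edge (x=+110), y along the edges, z up. A batten lies under the hinged edge and two feet (30 x 18 x 12 mm) at x=-90, y=+-126.
- slab (a joint): Hinge of the heavy marble panel (220 mm from hinge to free edge, 270 along the edge, 20 thick, 2.5 kg, damped hinge), rad. 0 = level on its stops, underside 12 mm and top 32 mm above the work surface; grows as the free edge rises; about 0.074 at the start, resting on the wedges; with none under it, it falls to 0.
- slab_mid (a point): Centre of the panel's upper face; x from free edge to hinge, y along the edges, z normal to the panel.
- crock: White stoneware crock, round and open: 66 mm high, outer diameter 136 (foot) to 140 mm (rim), wall 8 mm, inner floor 8 mm above its underside, 0.6 kg without the balls. Origin at the centre of its underside, z up. Can be lifted by pinching the wall at the rim, one finger inside.
- stick: Round wooden stirring stick, 118 mm long, about 100 g, standing upright in the cup: foot 25 mm in diameter and 22 mm high (its lowest 5 mm tapering to 20 mm), then a plain 19 mm round shaft. Origin at the centre of the foot's underside, z along the stick towards the handle end.
- stick_foot (a point): Centre of the underside of the stirring stick's foot.
- cup: Blue plastic cup, loose, 65 mm high, rim radius 37 mm, wall 4 mm, inner floor 5 mm above its underside, narrowing slightly to its foot; the stick's foot goes into it with over 8 mm of play all round. Origin at the centre of its underside, z up.
- jar: Bystander: loose glass jar with steel cap, 60 mm diameter, 85 mm high; origin at the centre of its underside.
- soapdish: Bystander: loose red plastic soap dish with closed cover, 77 x 117 x 36 mm; origin at the centre of its underside.
- wedge1: Wooden wedge (three alike; one may be absent), 120 long, 32 wide, 80 g: 42 mm high at the heel (x=-60), tapering to 6 mm at the tip (x=+60). Origin mid-underside, x from heel to tip. At the start the tip is 75 mm under the panel's free edge, 45 mm of heel sticks out; the load goes off after about 55 mm drawn along -x, it is free after 75. Takes up to some 20 N.
- wedge2: Wooden wedge (three alike; one may be absent), 120 long, 32 wide, 80 g: 42 mm high at the heel (x=-60), tapering to 6 mm at the tip (x=+60). Origin mid-underside, x from heel to tip. At the start the tip is 75 mm under the panel's free edge, 45 mm of heel sticks out; the load goes off after about 55 mm drawn along -x, it is free after 75. Takes up to some 20 N.
- wedge3: Wooden wedge (three alike; one may be absent), 120 long, 32 wide, 80 g: 42 mm high at the heel (x=-60), tapering to 6 mm at the tip (x=+60). Origin mid-underside, x from heel to tip. At the start the tip is 75 mm under the panel's free edge, 45 mm of heel sticks out; the load goes off after about 55 mm drawn along -x, it is free after 75. Takes up to some 20 N.
- tray: Fixed open aluminium tray, outer 160 (x) x 210 (y) x 35 mm high, walls and floor 5 mm. Origin at the centre of its underside, z up.
- ball1: One of five 24 mm terracotta-coloured scouring balls (20 g) lying loose in the crock; origin at its centre.
- ball2: One of five 24 mm terracotta-coloured scouring balls (20 g) lying loose in the crock; origin at its centre.
- ball3: One of five 24 mm terracotta-coloured scouring balls (20 g) lying loose in the crock; origin at its centre.
- ball4: One of five 24 mm terracotta-coloured scouring balls (20 g) lying loose in the crock; origin at its centre.
- ball5: One of five 24 mm terracotta-coloured scouring balls (20 g) lying loose in the crock; origin at its centre.
There are look-alikes about, which are no part of the job. What is shaped like the stick but yellow is not meant.

How it is judged:
By the outcome, as a careful person would: the job done as asked, in the order asked, and still so for the second after the job is handed in, with the robot touching nothing.
Of wedge1, wedge2, wedge3 only 2 to 3 are there at a start; the rules pass over those that are not, and their reading is None.
At some moment in a run one of crock may be knocked a few centimetres aside while the robot is not near it.
It also fails if it takes over 208 s, if anything falls off the work surface, if the arm or the gripper's body presses on something with over 40 N, if the wrist force passes 120 N, or if a joint passes its speed limit or range.

## Working session

There is one attempt and no reset: what is moved stays moved. The work goes in short steps, Python scripts to look and compute and a tool call to move; the robot and the scene stay as the last step left them, time stands still between calls to the robot, and variables do not carry over. Pictures are saved under pics/ and viewed, at most 14 in all, crops included, and the job is handed in when it is done.

Besides the shell and the picture viewer there is one more tool, called after "Request:" by a JSON object that holds its "name" and its "arguments", one argument or row to a line. jog_arm: Moves the arm, as the interface text tells. Its arguments: {"type":"object","properties":{"motion":{"type":"array"},"grip_force":{"type":"number"}},"required":["motion"]}

```bash
mkdir -p pics; ls; cat > h.py <<'E'
import numpy as np, cv2, sys
sys.path.insert(0,'.')
from station import bot
from scipy.spatial.transform import Rotation as R
def shot(name,fn=None):
    o=bot.get_obs(); p=bot.read_camera(name)
    if name=='wrist':
        T=np.eye(4); w,x,y,z=o['tool_rot']; T[:3,:3]=R.from_quat([x,y,z,w]).as_matrix(); T[:3,3]=o['eef_pos']
        T=T@np.array(p['tool_from_camera'])
    else: T=np.array(p['T'])
    if fn: cv2.imwrite('pics/'+fn,np.array(p['pixels'])[:,:,::-1])
    return p,T
def ray(p,T,xy):
    u=cv2.undistortPoints(np.array([[xy]],float),np.array(p['camera_matrix']),np.array(p['distortion']))[0,0]
    return T[:3,3],T[:3,:3]@np.array([u[0],u[1],1])
def at(p,T,xy,z):
    o,d=ray(p,T,xy); return o+d*(z-o[2])/d[2]
def proj(p,T,X):
    Ti=np.linalg.inv(T); X=np.array(X,float).reshape(-1,3)
    return cv2.projectPoints(X,cv2.Rodrigues(Ti[:3,:3])[0],Ti[:3,3],np.array(p['camera_matrix']),np.array(p['distortion']))[0][:,0]
def tool(dw):
    "world vector (mm) to tool axes"
    w,x,y,z=bot.get_obs()['tool_rot']; return R.from_quat([x,y,z,w]).as_matrix().T@np.array(dw)
def st():
    o=bot.get_obs(); w,x,y,z=o['tool_rot']
    print('t',round(o['t'],2),'pos',np.round(np.array(o['eef_pos'])*1000,1),'F',np.round(o['contact_force'],1),'g',round(o['gripper_width'],3),o['grasp_force'])
    print(np.round(R.from_quat([x,y,z,w]).as_matrix(),3).tolist())
E
python3 - <<'E'
from h import *
st()
for c in('top','scene'):
    p,T=shot(c,c+'0.png')
    print(c,np.round(T,3).tolist())
    for n in ['slab_mid','stand','crock','stick','stick_foot','cup','jar','soapdish','wedge1','tray','ball1']:
        z={'slab_mid':.04}.get(n,0)
        for d in bot.tip_of(n,p)[:5]:
            print(n,round(d['score'],2),np.round(d['xy']),np.round(at(p,T,d['xy'],z)[:2],3))
E
```

```text
pics
t 0.0 pos [ 295.  -606.5  230.3] F [ 0.1 -0.4 -0.4] g 1.001 0.0
[[0.899, 0.437, -0.001], [0.437, -0.899, 0.002], [-0.0, -0.002, -1.0]]
top [[0.02, -0.989, 0.143, 0.429], [-1.0, -0.02, 0.003, 0.065], [0.0, -0.143, -0.99, 1.15], [0.0, 0.0, 0.0, 1.0]]
slab_mid 0.58 [250. 201.] [0.592 0.135]
stand 0.96 [245. 206.] [0.583 0.149]
crock 0.67 [284. 238.] [0.499 0.043]
crock 0.58 [379. 203.] [ 0.599 -0.22 ]
crock 0.57 [157. 236.] [0.495 0.391]
stick 0.71 [120. 249.] [0.457 0.496]
stick 0.51 [150. 233.] [0.502 0.411]
stick_foot 0.61 [121. 252.] [0.449 0.491]
stick_foot 0.42 [156. 234.] [0.501 0.394]
stick_foot 0.36 [367. 214.] [ 0.568 -0.189]
cup 0.74 [157. 235.] [0.499 0.392]
jar 0.58 [373. 145.] [ 0.766 -0.209]
soapdish 0.76 [148. 181.] [0.649 0.426]
wedge1 0.66 [288. 237.] [0.5   0.029]
wedge1 0.64 [282. 203.] [0.594 0.047]
wedge1 0.59 [382. 222.] [ 0.546 -0.228]
wedge1 0.48 [285. 178.] [0.665 0.041]
tray 0.71 [406. 274.] [ 0.406 -0.296]
ball1 0.58 [368. 216.] [ 0.564 -0.189]
ball1 0.52 [383. 221.] [ 0.55  -0.233]
ball1 0.47 [396. 211.] [ 0.577 -0.27 ]
ball1 0.47 [389. 193.] [ 0.628 -0
[... 382 characters left out ...]
0.494 0.425]
stick 0.55 [364.  96.] [0.462 0.501]
stick_foot 0.72 [348. 121.] [0.501 0.396]
stick_foot 0.64 [359.  94.] [0.447 0.493]
cup 0.96 [348. 118.] [0.492 0.405]
cup 0.31 [181. 279.] [ 0.593 -0.221]
jar 0.67 [232. 334.] [ 0.766 -0.205]
jar 0.66 [161. 260.] [ 0.524 -0.232]
soapdish 0.64 [393. 151.] [0.652 0.418]
wedge1 0.79 [270. 214.] [0.591 0.039]
wedge1 0.7 [290. 229.] [0.652 0.051]
wedge1 0.66 [249. 190.] [0.502 0.044]
tray 0.84 [119. 234.] [ 0.402 -0.274]
tray 0.59 [159. 286.] [ 0.575 -0.269]
tray 0.49 [180. 279.] [ 0.59  -0.223]
ball1 0.57 [163. 263.] [ 0.533 -0.233]
ball1 0.48 [164. 286.] [ 0.58 -0.26]
ball1 0.44 [185. 256.] [ 0.55  -0.183]
ball1 0.42 [197. 275.] [ 0.608 -0.188]
```

View pics/top0.png

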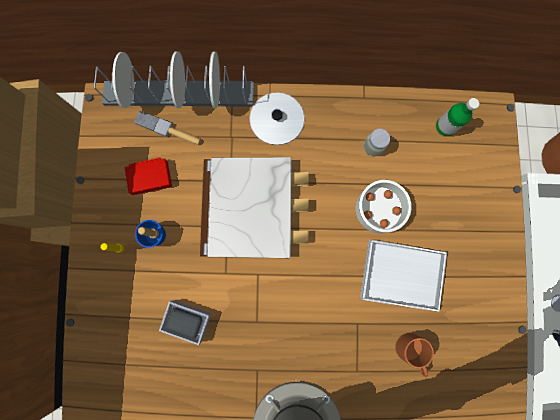

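View pics/scene0.png

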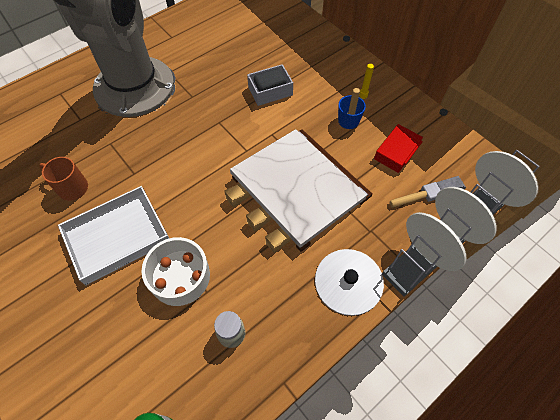

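Top view: the three wedge heels are at (305,178), (305,205) and (303,237), and the free edge faces world −y. There are two stick candidates. The tan stick stands in the blue cup at (150,233); the yellow one at (104,247) stands outside it and isn't meant. The crock is at (384,206) and the tray at (405,274). I'll go above the wedges and look closer.

Request:
{"name": "jog_arm", "arguments": {
  "motion": [
    [0, 0, -1.119, 530, -416, 10, 50],
    [0, 0, -1.119, 530, -416, 10, 50],
    [0, 0, -1.119, 530, -416, 10, 50],
    [0, 0, -1.119, 530, -416, 10, 50],
    [0, 0, -1.119, 530, -416, 10, 50],
    [0, 0, -1.119, 530, -416, 10, 50],
    [0, 0, -1.119, 530, -416, 10, 50],
    [0, 0, -1.119, 530, -416, 10, 50],
    [0, 0, -1.119, 530, -416, 10, 50],
    [0, 0, -1.119, 530, -416, 10, 50]
  ]
}}

```text
t: 2.45
eef_pos: [0.5694, -0.0434, 0.2223]
tool_rot: [0.0, 0.707, 0.707, 0.0]
contact_force: [0.4, -1.8, 0.4]
gripper_width: 0.585
grasp_force: 0.0
```

Request:
{"name": "jog_arm", "arguments": {
  "motion": [
    [0, 0, 0, 0, 0, 0, 50],
    [0, 0, 0, 0, 0, 0, 50],
    [0, 0, 0, 0, 0, 0, 50],
    [0, 0, 0, 0, 0, 0, 50]
  ]
}}

```text
t: 2.95
eef_pos: [0.5682, -0.0465, 0.2221]
tool_rot: [0.0, 0.708, 0.707, -0.0]
contact_force: [1.3, 0.2, 0.3]
gripper_width: 0.587
grasp_force: 0.0
```

```bash
python3 - <<'E'
from h import *
st()
p,T=shot('wrist','w0.png')
print(np.round(T,3).tolist())
for n,z in [('wedge1',0),('slab_mid',.04)]:
  for d in bot.tip_of(n,p)[:5]: print(n,round(d['score'],2),np.round(d['xy']),np.round(at(p,T,d['xy'],z),4))
for d in bot.spot_in('wedge1',p)[:5]: print('spot',round(d['score'],2),np.round(d['xy']),np.round(at(p,T,d['xy'],.035),4))
E
```

```text
t 2.95 pos [568.2 -46.5 222.1] F [1.3 0.2 0.3] g 0.587 0.0
[[0.001, 1.0, -0.0], [1.0, -0.001, -0.001], [-0.001, -0.0, -1.0]]
[[1.0, -0.001, -0.001, 0.569], [-0.002, -0.964, -0.266, 0.02], [-0.0, 0.266, -0.964, 0.364], [0.0, 0.0, 0.0, 1.0]]
spot 0.91 [378. 138.] [6.554e-01 6.000e-04 3.500e-02]
spot 0.84 [209. 136.] [0.5043 0.0024 0.035 ]
spot 0.58 [303. 132.] [0.5885 0.0051 0.035 ]
```

View pics/w0.png

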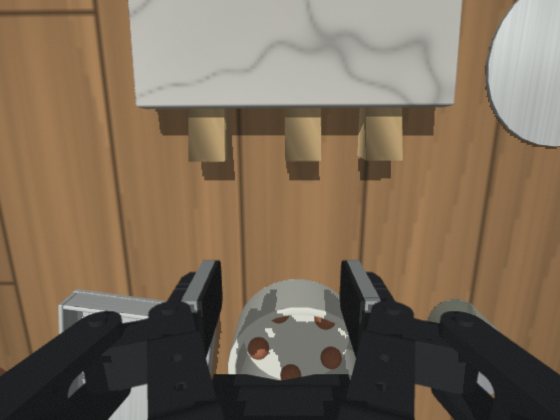

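Wrist view: three wedge heels, back edges at row 160, columns 190–227, 286–321 and 365–402. The panel's free edge is at row 105, from column 138 to 453. Measuring these, plus the tray corners, crock and cup.

```bash
python3 - <<'E'
from h import *
p,T=shot('wrist')
for n,c in [('A',[(190,161),(227,160),(189,112),(226,112)]),('B',[(286,160),(321,160),(286,112),(321,112)]),('C',[(365,157),(402,159),(366,112),(402,112)])]:
    print(n,[np.round(at(p,T,x,.042)[:2]*1000).tolist() for x in c[:2]],[np.round(at(p,T,x,.038)[:2]*1000).tolist() for x in c[2:]])
print('edge',[np.round(at(p,T,x,.048)[:2]*1000).tolist() for x in [(138,105),(453,103)]])
p,T=shot('top')
print('tray rim',[np.round(at(p,T,x,.035)[:2]*1000).tolist() for x in [(368,241),(447,248),(440,311),(362,301)]])
im=cv2.resize(np.array(p['pixels'])[:,:,::-1][190:320,340:460],None,fx=4.5,fy=4.5,interpolation=cv2.INTER_CUBIC); cv2.imwrite('pics/tray.png',im)
E
```

```text
A [[488.0, -18.0], [521.0, -17.0]] [[489.0, 24.0], [521.0, 24.0]]
B [[573.0, -17.0], [605.0, -17.0]] [[573.0, 24.0], [604.0, 24.0]]
C [[644.0, -15.0], [677.0, -16.0]] [[643.0, 24.0], [675.0, 24.0]]
edge [[449.0, 30.0], [714.0, 31.0]]
tray rim [[492.0, -182.0], [476.0, -399.0], [308.0, -376.0], [334.0, -166.0]]
```

View pics/tray.png

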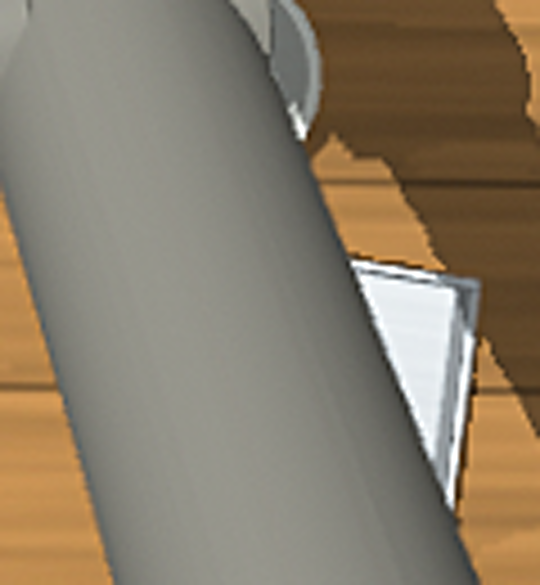

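Request:
{"name": "jog_arm", "arguments": {
  "motion": [
    [0, 0, 0, 50, 92, 0, 52],
    [0, 0, 0, 50, 92, 0, 52],
    [0, 0, 0, 50, 92, 60, 52],
    [0, 0, 0, 50, 92, 110, 52],
    [0, 0, 0, 50, 92, 140, 52],
    [0, 0, 0, 50, 92, 140, 52],
    [0, 0, 0, 50, 92, 140, 52]
  ]
}}

```text
t: 4.12
eef_pos: [0.6616, 0.0054, 0.0835]
tool_rot: [0.001, 0.707, 0.707, 0.001]
contact_force: [0.0, 0.4, 0.3]
gripper_width: 0.612
grasp_force: 0.0
```

```bash
python3 - <<'E'
from h import *
st()
p,T=shot('wrist','w1.png')
E
```

```text
t 4.12 pos [661.6   5.4  83.5] F [0.  0.4 0.3] g 0.612 0.0
[[-0.001, 1.0, 0.002], [1.0, 0.001, 0.0], [0.0, 0.002, -1.0]]
```

View pics/w1.png

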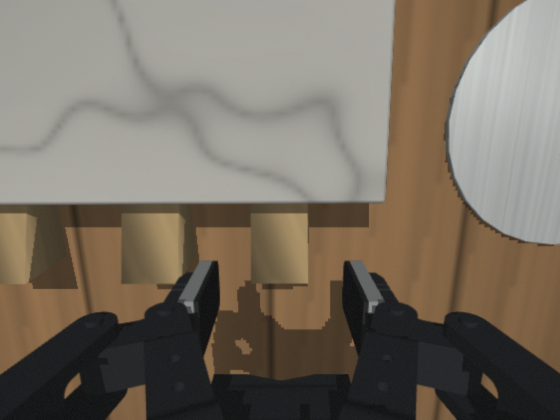

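Wedge C (columns 251–308) is centred between the fingers (gap 218–343). Descend and grip.

Request:
{"name": "jog_arm", "arguments": {
  "motion": [
    [0, 0, 0, -2, -1, 40, 52],
    [0, 0, 0, -2, -1, 65, 52],
    [0, 0, 0, -2, -1, 70, 52],
    [0, 0, 0, -2, -1, 70, 52],
    [0, 0, 0, -2, -1, 70, 30],
    [0, 0, 0, -2, -1, 70, 28],
    [0, 0, 0, -2, -1, 70, 26],
    [0, 0, 0, -2, -1, 70, 26],
    [0, 0, 0, -2, -1, 70, 26]
  ],
  "grip_force": 60
}}

```text
t: 5.3
eef_pos: [0.661, 0.0032, 0.014]
tool_rot: [0.001, 0.707, 0.707, 0.001]
contact_force: [-0.3, 0.1, 5.8]
gripper_width: 0.359
grasp_force: 61.4
```

Request:
{"name": "jog_arm", "arguments": {
  "motion": [
    [0, 0, 0, -1, 0, 0, 26],
    [0, 0, 0, -2, 0, 0, 26],
    [0, 0, 0, -3.5, 0, 0, 26],
    [0, 0, 0, -5, 0, 0, 26],
    [0, 0, 0, -5, 0, 0, 26]
  ]
}}

```text
t: 5.92
eef_pos: [0.6612, 0.0006, 0.0141]
tool_rot: [0.0, 0.706, 0.708, 0.002]
contact_force: [0.1, 2.6, 5.8]
gripper_width: 0.356
grasp_force: 61.3
```

Request:
{"name": "jog_arm", "arguments": {
  "motion": [
    [0, 0, 0, -2, 0, 0, 26],
    [0, 0, 0, -4, 0, 0, 26],
    [0, 0, 0, -6, 0, 0, 26],
    [0, 0, 0, -6, 0, 0, 26],
    [0, 0, 0, -8, 0, 0, 26],
    [0, 0, 0, -10, 0, 0, 26],
    [0, 0, 0, -12, 0, 0, 26],
    [0, 0, 0, -12, 0, 0, 26],
    [0, 0, 0, -14, 0, 0, 26],
    [0, 0, 0, -16, 0, 0, 26]
  ]
}}

```text
t: 7.18
eef_pos: [0.6613, -0.0155, 0.014]
tool_rot: [0.001, 0.706, 0.708, 0.002]
contact_force: [0.2, 4.8, 5.7]
gripper_width: 0.362
grasp_force: 61.3
```

Request:
{"name": "jog_arm", "arguments": {
  "motion": [
    [0, 0, 0, -2, 0, 0, 26],
    [0, 0, 0, -4, 0, 0, 26],
    [0, 0, 0, -6, 0, 0, 26],
    [0, 0, 0, -6, 0, 0, 26],
    [0, 0, 0, -8, 0, 0, 26],
    [0, 0, 0, -10, 0, 0, 26],
    [0, 0, 0, -12, 0, 0, 26],
    [0, 0, 0, -12, 0, 0, 26],
    [0, 0, 0, -14, 0, 0, 26],
    [0, 0, 0, -16, 0, 0, 26]
  ]
}}

```text
t: 8.43
eef_pos: [0.6614, -0.0315, 0.0141]
tool_rot: [0.001, 0.706, 0.708, 0.002]
contact_force: [-0.2, 4.9, 7.0]
gripper_width: 0.361
grasp_force: 61.3
```

Request:
{"name": "jog_arm", "arguments": {
  "motion": [
    [0, 0, 0, -2, 0, 0, 26],
    [0, 0, 0, -4, 0, 0, 26],
    [0, 0, 0, -6, 0, 0, 26],
    [0, 0, 0, -9, 0, 0, 26],
    [0, 0, 0, -12, 0, 0, 26],
    [0, 0, 0, -15, 0, 0, 26],
    [0, 0, 0, -18, 0, 0, 26],
    [0, 0, 0, -22, 0, 0, 26],
    [0, 0, 0, -26, 0, 0, 26],
    [0, 0, 0, -30, 0, 0, 26]
  ]
}}

```text
t: 9.68
eef_pos: [0.6614, -0.0616, 0.0141]
tool_rot: [0.001, 0.706, 0.708, 0.002]
contact_force: [0.3, 4.3, 6.3]
gripper_width: 0.363
grasp_force: 61.3
```

Request:
{"name": "jog_arm", "arguments": {
  "motion": [
    [0, 0, 0, -4, 0, 0, 26],
    [0, 0, 0, -8, 0, 0, 26],
    [0, 0, 0, -13, 0, 0, 26],
    [0, 0, 0, -18, 0, 0, 26],
    [0, 0, 0, -24, 0, 0, 26],
    [0, 0, 0, -30, 0, 0, 26]
  ]
}}

```text
t: 10.42
eef_pos: [0.6615, -0.0917, 0.0141]
tool_rot: [0.001, 0.706, 0.708, 0.002]
contact_force: [-0.6, 4.1, 6.5]
gripper_width: 0.366
grasp_force: 61.3
```

```bash
python3 - <<'E'
from h import *
st()
im=cv2.imread('pics/top0.png'); c=cv2.resize(im[225:320,345:460],None,fx=5,fy=5,interpolation=cv2.INTER_CUBIC); cv2.imwrite('pics/tray0.png',c)
E
```

```text
t 10.43 pos [661.5 -91.7  14.1] F [-0.6  4.1  6.5] g 0.366 61.311750411987305
[[-0.002, 1.0, 0.004], [1.0, 0.002, 0.002], [0.002, 0.004, -1.0]]
```

View pics/tray0.png

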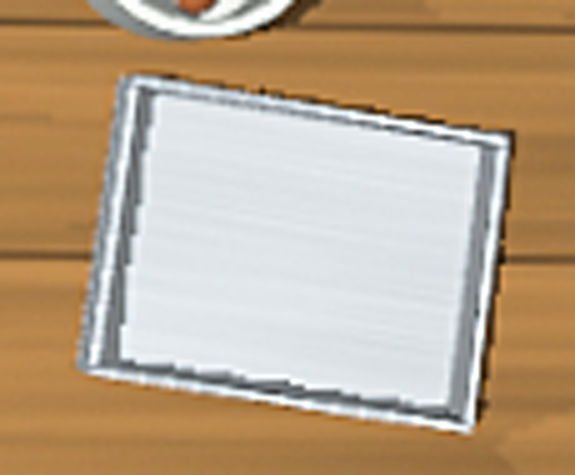

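Tray rim corners (full-image pixels): (370,240), (448,252), (440,311), (361,299).

```bash
python3 - <<'E'
from h import *
p,T=shot('top')
c=np.array([at(p,T,x,.035)[:2]*1000 for x in [(369.8,240.2),(447.8,252.2),(439.8,311.4),(361,299)]])
m=c.mean(0); yv=(c[0]+c[3]-c[1]-c[2])/2; xv=(c[0]+c[1]-c[2]-c[3])/2
a=np.arctan2(xv[1],xv[0]); b=np.arctan2(yv[1],yv[0])-np.pi/2
print(c.round(),m.round(1),np.linalg.norm(xv),np.linalg.norm(yv),np.degrees([a,b]))
yaw=(a+b)/2; Rm=np.array([[np.cos(yaw),-np.sin(yaw)],[np.sin(yaw),np.cos(yaw)]])
for y in(-60,0,60): print(y,(m+Rm@[40,y]).round(1))
print('turn about tool z',-(np.pi/2+yaw))
E
```

```text
[[ 494. -187.]
 [ 465. -401.]
 [ 307. -376.]
 [ 339. -163.]] [ 401.3 -281.6] 158.00312520051756 215.64404551299302 [-8.89934734 -8.22185719]
-60 [ 431.9 -346.9]
0 [ 440.8 -287.5]
60 [ 449.8 -228.2]
turn about tool z -1.4213856313597604
```

Request:
{"name": "jog_arm", "arguments": {
  "motion": [
    [0, 0, 0, 0, 0, -55, 26],
    [0, 0, 0, 0, 0, -110, 26],
    [0, 0, -0.1, -20, -20, -120, 26],
    [0, 0, -0.25, -60, -55, -120, 26],
    [0, 0, -0.42, -100, -90, -120, 26],
    [0, 0, -0.6, -140, -125, -120, 26],
    [0, 0, -0.78, -180, -160, -120, 26],
    [0, 0, -0.96, -215, -195, -120, 26],
    [0, 0, -1.13, -245, -220, -120, 26],
    [0, 0, -1.28, -255, -229.5, -120, 26]
  ]
}}

```text
t: 11.72
eef_pos: [0.4277, -0.3521, 0.1322]
tool_rot: [-0.0, 0.144, 0.99, -0.001]
contact_force: [1.0, 0.3, -0.5]
gripper_width: 0.36
grasp_force: 60.5
```

Request:
{"name": "jog_arm", "arguments": {
  "motion": [
    [0, 0, -0.14, 0, 0, 0, 26],
    [0, 0, -0.14, 0, 0, 0, 26],
    [0, 0, -0.14, 0, 0, 0, 26]
  ]
}}

```text
t: 12.1
eef_pos: [0.4305, -0.349, 0.1323]
tool_rot: [0.0, 0.076, 0.997, -0.0]
contact_force: [-0.1, 1.3, -0.6]
gripper_width: 0.362
grasp_force: 60.5
```

```bash
python3 - <<'E'
from h import *
st(); o=bot.get_obs(); print(tool(np.array([432,-347,20])-np.array(o['eef_pos'])*1000), np.round(o['q'],2))
p,T=shot('wrist','w2.png')
E
```

```text
t 12.1 pos [ 430.5 -349.   132.3] F [-0.1  1.3 -0.6] g 0.362 60.49341917037964
[[-0.988, 0.152, 0.0], [0.152, 0.988, -0.0], [-0.0, -0.0, -1.0]]
[ -1.10804955   2.20541501 112.28807062] [ 1.14  0.5  -0.74  1.9   0.42  0.9   1.62]
```

View pics/w2.png

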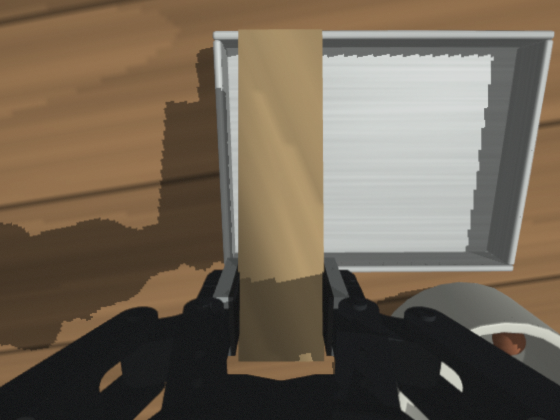

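The tray is square with the wedge, and the target is in its left part. Lower and release.

Request:
{"name": "jog_arm", "arguments": {
  "motion": [
    [0, 0, 0, -1, 3, 40, 26],
    [0, 0, 0, -1, 3, 75, 26],
    [0, 0, 0, -1, 3, 100, 26],
    [0, 0, 0, -1, 3, 108, 26],
    [0, 0, 0, -1, 3, 111.5, 26],
    [0, 0, 0, -1, 3, 111.5, 26],
    [0, 0, 0, -1, 3, 111.5, 42],
    [0, 0, 0, -1, 3, 111.5, 42],
    [0, 0, 0, -1, 3, 111.5, 42],
    [0, 0, 0, -1, 3, 100, 42]
  ]
}}

```text
t: 13.4
eef_pos: [0.4313, -0.346, 0.0319]
tool_rot: [-0.001, 0.075, 0.997, 0.0]
contact_force: [-0.2, 0.3, 0.3]
gripper_width: 0.494
grasp_force: 0.0
```

Request:
{"name": "jog_arm", "arguments": {
  "motion": [
    [0, 0, 0, 0, 0, -60, 52],
    [0, 0, 0, 0, 0, -120, 52],
    [0, 0, 0.15, -20, 20, -140, 52],
    [0, 0, 0.3, -50, 60, -140, 52],
    [0, 0, 0.45, -80, 110, -140, 52],
    [0, 0, 0.6, -100, 160, -140, 52],
    [0, 0, 0.75, -120, 210, -140, 52],
    [0, 0, 0.9, -120, 260, -140, 52],
    [0, 0, 1.05, -120, 310, -140, 52],
    [0, 0, 1.2, -120, 340, -140, 52]
  ]
}}

```text
t: 14.65
eef_pos: [0.6013, -0.0242, 0.173]
tool_rot: [-0.0, 0.625, 0.78, 0.001]
contact_force: [-0.2, 0.6, 0.7]
gripper_width: 0.611
grasp_force: 0.0
```

Request:
{"name": "jog_arm", "arguments": {
  "motion": [
    [0, 0, 0.22, 0, 0, 0, 52],
    [0, 0, 0.22, 0, 0, 0, 52],
    [0, 0, 0.22, 0, 0, 0, 52]
  ]
}}

```text
t: 15.02
eef_pos: [0.6012, -0.0286, 0.1724]
tool_rot: [0.0, 0.706, 0.708, -0.0]
contact_force: [0.2, 0.0, 0.3]
gripper_width: 0.611
grasp_force: 0.0
```

```bash
python3 - <<'E'
from h import *
st(); o=bot.get_obs(); print(tool(np.array([589,3,80])-np.array(o['eef_pos'])*1000))
p,T=shot('top','t1.png')
for d in bot.tip_of('wedge1',p)[:5]: print(round(d['score'],2),np.round(d['xy']),np.round(at(p,T,d['xy'],.0),3))
cv2.imwrite('pics/t1c.png',cv2.resize(np.array(p['pixels'])[150:320,230:460,::-1],None,fx=3,fy=3))
E
```

```text
t 15.03 pos [601.2 -28.6 172.4] F [0.2 0.  0.3] g 0.611 0.0
[[-0.003, 1.0, 0.0], [1.0, 0.003, -0.0], [-0.0, 0.0, -1.0]]
[ 31.62794334 -12.0907806   92.38461533]
0.73 [422. 276.] [ 0.399 -0.34   0.   ]
0.62 [284. 236.] [0.504 0.042 0.   ]
0.6 [284. 207.] [0.583 0.044 0.   ]
```

View pics/t1c.png

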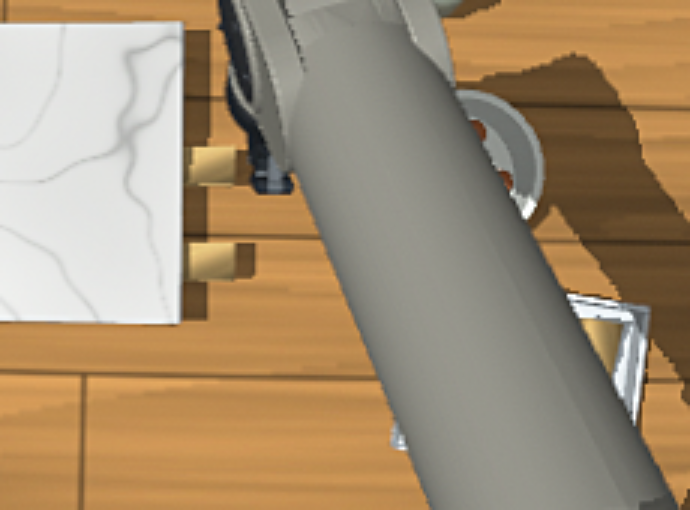

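One wedge is in the tray and two are left under the edge. Next is wedge B at x≈589.

Request:
{"name": "jog_arm", "arguments": {
  "motion": [
    [0, 0, 0, 31, -12, 20, 52],
    [0, 0, 0, 31, -12, 60, 52],
    [0, 0, 0, 31, -12, 100, 52],
    [0, 0, 0, 31, -12, 135, 52],
    [0, 0, 0, 31, -12, 150, 52],
    [0, 0, 0, 31, -12, 157, 52],
    [0, 0, 0, 31, -12, 157, 52]
  ]
}}

```text
t: 16.0
eef_pos: [0.5897, 0.003, 0.0156]
tool_rot: [0.0, 0.707, 0.707, 0.0]
contact_force: [0.3, -0.4, 0.1]
gripper_width: 0.608
grasp_force: 0.0
```

Request:
{"name": "jog_arm", "arguments": {
  "motion": [
    [0, 0, 0, 0, 0, 0, 30],
    [0, 0, 0, 0, 0, 0, 26],
    [0, 0, 0, 0, 0, 0, 26],
    [0, 0, 0, 0, 0, 0, 26],
    [0, 0, 0, -1, 0, 0, 26],
    [0, 0, 0, -2, 0, 0, 26],
    [0, 0, 0, -3.5, 0, 0, 26],
    [0, 0, 0, -5, 0, 0, 26],
    [0, 0, 0, -5, 0, 0, 26]
  ]
}}

```text
t: 17.12
eef_pos: [0.5904, -0.0008, 0.0165]
tool_rot: [0.001, 0.707, 0.708, 0.001]
contact_force: [-0.8, 3.9, 6.6]
gripper_width: 0.357
grasp_force: 60.8
```

Request:
{"name": "jog_arm", "arguments": {
  "motion": [
    [0, 0, 0, -2, 0, 0, 26],
    [0, 0, 0, -4, 0, 0, 26],
    [0, 0, 0, -6, 0, 0, 26],
    [0, 0, 0, -6, 0, 0, 26],
    [0, 0, 0, -8, 0, 0, 26],
    [0, 0, 0, -10, 0, 0, 26],
    [0, 0, 0, -12, 0, 0, 26],
    [0, 0, 0, -12, 0, 0, 26],
    [0, 0, 0, -14, 0, 0, 26],
    [0, 0, 0, -16, 0, 0, 26]
  ]
}}

```text
t: 18.38
eef_pos: [0.5909, -0.0168, 0.0165]
tool_rot: [0.001, 0.707, 0.708, 0.002]
contact_force: [0.5, 3.9, 5.4]
gripper_width: 0.359
grasp_force: 60.8
```

Request:
{"name": "jog_arm", "arguments": {
  "motion": [
    [0, 0, 0, -2, 0, 0, 26],
    [0, 0, 0, -4, 0, 0, 26],
    [0, 0, 0, -6, 0, 0, 26],
    [0, 0, 0, -6, 0, 0, 26],
    [0, 0, 0, -8, 0, 0, 26],
    [0, 0, 0, -10, 0, 0, 26],
    [0, 0, 0, -12, 0, 0, 26],
    [0, 0, 0, -12, 0, 0, 26],
    [0, 0, 0, -14, 0, 0, 26],
    [0, 0, 0, -16, 0, 0, 26]
  ]
}}

```text
t: 19.62
eef_pos: [0.5909, -0.0328, 0.0165]
tool_rot: [0.001, 0.707, 0.708, 0.002]
contact_force: [0.8, 4.6, 5.6]
gripper_width: 0.36
grasp_force: 60.8
```

Request:
{"name": "jog_arm", "arguments": {
  "motion": [
    [0, 0, 0, -2, 0, 0, 26],
    [0, 0, 0, -4, 0, 0, 26],
    [0, 0, 0, -6, 0, 0, 26],
    [0, 0, 0, -9, 0, 0, 26],
    [0, 0, 0, -12, 0, 0, 26],
    [0, 0, 0, -15, 0, 0, 26],
    [0, 0, 0, -18, 0, 0, 26],
    [0, 0, 0, -22, 0, 0, 26],
    [0, 0, 0, -26, 0, 0, 26],
    [0, 0, 0, -30, 0, 0, 26]
  ]
}}

```text
t: 20.88
eef_pos: [0.5909, -0.0629, 0.0165]
tool_rot: [0.001, 0.707, 0.708, 0.002]
contact_force: [0.3, 4.4, 5.8]
gripper_width: 0.361
grasp_force: 60.8
```

Request:
{"name": "jog_arm", "arguments": {
  "motion": [
    [0, 0, 0, -4, 0, 0, 26],
    [0, 0, 0, -8, 0, 0, 26],
    [0, 0, 0, -13, 0, 0, 26],
    [0, 0, 0, -18, 0, 0, 26],
    [0, 0, 0, -24, 0, 0, 26],
    [0, 0, 0, -30, 0, 0, 26]
  ]
}}

```text
t: 21.62
eef_pos: [0.5909, -0.093, 0.0165]
tool_rot: [0.001, 0.707, 0.708, 0.002]
contact_force: [0.9, 4.3, 5.0]
gripper_width: 0.357
grasp_force: 60.8
```

Request:
{"name": "jog_arm", "arguments": {
  "motion": [
    [0, 0, 0, 0, 0, -55, 26],
    [0, 0, 0, 0, 0, -110, 26],
    [0, 0, -0.14, -20, -10, -120, 26],
    [0, 0, -0.3, -50, -30, -120, 26],
    [0, 0, -0.46, -80, -50, -120, 26],
    [0, 0, -0.62, -110, -75, -120, 26],
    [0, 0, -0.78, -140, -100, -120, 26],
    [0, 0, -0.96, -170, -125, -120, 26],
    [0, 0, -1.13, -190, -145, -120, 26],
    [0, 0, -1.28, -195, -150, -120, 26]
  ]
}}

```text
t: 22.88
eef_pos: [0.437, -0.2921, 0.1349]
tool_rot: [-0.001, 0.144, 0.99, -0.001]
contact_force: [0.5, 0.2, -0.1]
gripper_width: 0.354
grasp_force: 59.9
```

Request:
{"name": "jog_arm", "arguments": {
  "motion": [
    [0, 0, -0.14, 0, 0, 0, 26],
    [0, 0, -0.14, 0, 0, 0, 26],
    [0, 0, -0.14, 0, 0, 0, 26]
  ]
}}

```text
t: 23.25
eef_pos: [0.4393, -0.2894, 0.1351]
tool_rot: [-0.0, 0.076, 0.997, -0.0]
contact_force: [0.7, -0.2, -0.9]
gripper_width: 0.361
grasp_force: 59.9
```

```bash
python3 - <<'E'
from h import *
st(); o=bot.get_obs(); print(tool(np.array([441,-287.5,22])-np.array(o['eef_pos'])*1000))
E
```

```text
t 23.25 pos [ 439.3 -289.4  135.1] F [ 0.7 -0.2 -0.9] g 0.361 59.91365432739258
[[-0.988, 0.152, -0.0], [0.152, 0.988, -0.0], [0.0, -0.0, -1.0]]
[ -1.38031501   2.20618719 113.09752745]
```

Place it, then go back for wedge A at x≈504.5.

Request:
{"name": "jog_arm", "arguments": {
  "motion": [
    [0, 0, 0, -1, 2, 40, 26],
    [0, 0, 0, -1, 2, 75, 26],
    [0, 0, 0, -1, 2, 100, 26],
    [0, 0, 0, -1, 2, 108, 26],
    [0, 0, 0, -1, 2, 112, 26],
    [0, 0, 0, -1, 2, 112, 26],
    [0, 0, 0, -1, 2, 112, 44],
    [0, 0, 0, -1, 2, 112, 44],
    [0, 0, 0, -1, 2, 112, 44],
    [0, 0, 0, -1, 2, 100, 44]
  ]
}}

```text
t: 24.5
eef_pos: [0.4402, -0.2871, 0.035]
tool_rot: [-0.001, 0.075, 0.997, 0.0]
contact_force: [0.4, 0.4, 0.7]
gripper_width: 0.514
grasp_force: 0.0
```

Request:
{"name": "jog_arm", "arguments": {
  "motion": [
    [0, 0, 0, 0, 0, -60, 52],
    [0, 0, 0, 0, 0, -120, 52],
    [0, 0, 0.15, 0, 20, -140, 52],
    [0, 0, 0.3, 0, 60, -140, 52],
    [0, 0, 0.45, -10, 110, -140, 52],
    [0, 0, 0.6, -20, 160, -140, 52],
    [0, 0, 0.75, -20, 200, -140, 52],
    [0, 0, 0.9, -20, 240, -140, 52],
    [0, 0, 1.05, -20, 260, -140, 52],
    [0, 0, 1.2, -20, 270, -140, 52]
  ]
}}

```text
t: 25.75
eef_pos: [0.5009, -0.0213, 0.1759]
tool_rot: [0.0, 0.626, 0.78, 0.0]
contact_force: [-0.3, -0.6, 0.5]
gripper_width: 0.605
grasp_force: 0.0
```

Request:
{"name": "jog_arm", "arguments": {
  "motion": [
    [0, 0, 0.22, 0, 0, 0, 52],
    [0, 0, 0.22, 0, 0, 0, 52],
    [0, 0, 0.22, 0, 0, 0, 52]
  ]
}}

```text
t: 26.12
eef_pos: [0.5008, -0.0234, 0.1754]
tool_rot: [0.0, 0.706, 0.708, 0.0]
contact_force: [0.4, -0.4, -0.6]
gripper_width: 0.608
grasp_force: 0.0
```

```bash
python3 - <<'E'
from h import *
st(); o=bot.get_obs(); print(tool(np.array([504.5,3,14.5])-np.array(o['eef_pos'])*1000))
p,T=shot('wrist')
for d in bot.spot_in('wedge1',p)[:5]: print('spot',round(d['score'],2),np.round(d['xy']),np.round(at(p,T,d['xy'],.035),4))
for c in ('scene','top'):
  p,T=shot(c)
  for n in('crock','wedge1','cup'):
    for d in bot.tip_of(n,p)[:4]: print(n,round(d['score'],2),np.round(d['xy']),np.round(at(p,T,d['xy'],.0),3))
E
```

```text
t 26.12 pos [500.8 -23.4 175.4] F [ 0.4 -0.4 -0.6] g 0.608 0.0
[[-0.004, 1.0, 0.0], [1.0, 0.004, -0.0], [-0.0, 0.0, -1.0]]
[ 26.39470489   3.72068545 160.88984862]
spot 0.88 [280. 168.] [0.5006 0.0029 0.035 ]
crock 0.91 [180. 278.] [ 0.588 -0.221  0.   ]
wedge1 0.97 [117. 237.] [ 0.405 -0.281  0.   ]
wedge1 0.71 [ 89. 245.] [ 0.381 -0.341  0.   ]
cup 0.68 [348. 121.] [ 0.502  0.397 -0.   ]
crock 0.73 [378. 206.] [ 0.59  -0.218  0.   ]
wedge1 0.92 [403. 272.] [ 0.411 -0.288  0.   ]
wedge1 0.81 [426. 275.] [ 0.404 -0.352  0.   ]
wedge1 0.73 [284. 237.] [0.5   0.041 0.   ]
cup 0.8 [156. 237.] [0.492 0.396 0.   ]
```

Request:
{"name": "jog_arm", "arguments": {
  "motion": [
    [0, 0, 0, 26, 3, 20, 52],
    [0, 0, 0, 26, 3, 60, 52],
    [0, 0, 0, 26, 3, 100, 52],
    [0, 0, 0, 26, 3, 138, 52],
    [0, 0, 0, 26, 3, 155, 52],
    [0, 0, 0, 26, 3, 160, 52],
    [0, 0, 0, 26, 3, 160, 52]
  ]
}}

```text
t: 27.5
eef_pos: [0.5045, 0.0028, 0.0158]
tool_rot: [0.0, 0.707, 0.707, 0.0]
contact_force: [0.1, 0.5, -0.3]
gripper_width: 0.611
grasp_force: 0.0
```

Request:
{"name": "jog_arm", "arguments": {
  "motion": [
    [0, 0, 0, 0, 0, 0, 30],
    [0, 0, 0, 0, 0, 0, 26],
    [0, 0, 0, 0, 0, 0, 26],
    [0, 0, 0, 0, 0, 0, 26],
    [0, 0, 0, -1, 0, 0, 26],
    [0, 0, 0, -2, 0, 0, 26],
    [0, 0, 0, -3, 0, 0, 26],
    [0, 0, 0, -3, 0, 0, 26],
    [0, 0, 0, -4, 0, 0, 26],
    [0, 0, 0, -5, 0, 0, 26]
  ]
}}

```text
t: 28.75
eef_pos: [0.5022, 0.0022, 0.016]
tool_rot: [-0.002, 0.705, 0.709, 0.001]
contact_force: [-7.1, 13.0, 5.9]
gripper_width: 0.36
grasp_force: 59.7
```

Request:
{"name": "jog_arm", "arguments": {
  "motion": [
    [0, 0, 0, -1, 0, 0, 26],
    [0, 0, 0, -2, 0, 0, 26],
    [0, 0, 0, -3, 0, 0, 26],
    [0, 0, 0, -3, 0, 0, 26],
    [0, 0, 0, -4, 0, 0, 26],
    [0, 0, 0, -5, 0, 0, 26],
    [0, 0, 0, -6, 0, 0, 26],
    [0, 0, 0, -6, 0, 0, 26],
    [0, 0, 0, -7, 0, 0, 26],
    [0, 0, 0, -8, 0, 0, 26]
  ]
}}

```text
t: 30.0
eef_pos: [0.5046, -0.0067, 0.0161]
tool_rot: [-0.001, 0.706, 0.708, 0.002]
contact_force: [0.4, 9.0, -2.1]
gripper_width: 0.363
grasp_force: 59.4
```

```bash
python3 - <<'E'
from h import *
st()
p,T=shot('wrist')
for d in bot.spot_in('wedge1',p)[:3]: print('spot',round(d['score'],2),np.round(d['xy']),np.round(at(p,T,d['xy'],.035),4))
E
```

```text
t 30.0 pos [504.6  -6.7  16.1] F [ 0.4  9.  -2.1] g 0.363 59.412283301353455
[[-0.004, 1.0, 0.003], [1.0, 0.004, 0.004], [0.004, 0.003, -1.0]]
spot 0.69 [282. 287.] [ 0.5052 -0.0027  0.035 ]
spot 0.57 [325. 108.] [0.5192 0.0618 0.035 ]
```

Request:
{"name": "jog_arm", "arguments": {
  "motion": [
    [0, 0, 0, -1, 0, 0, 26],
    [0, 0, 0, -2, 0, 0, 26],
    [0, 0, 0, -3, 0, 0, 26],
    [0, 0, 0, -3, 0, 0, 26],
    [0, 0, 0, -4, 0, 0, 26],
    [0, 0, 0, -5, 0, 0, 26],
    [0, 0, 0, -6, 0, 0, 26],
    [0, 0, 0, -6, 0, 0, 26],
    [0, 0, 0, -7, 0, 0, 26],
    [0, 0, 0, -8, 0, 0, 26]
  ]
}}

```text
t: 31.35
eef_pos: [0.5048, -0.0148, 0.0161]
tool_rot: [-0.0, 0.706, 0.708, 0.002]
contact_force: [-0.4, 8.2, -2.6]
gripper_width: 0.357
grasp_force: 59.5
```

Request:
{"name": "jog_arm", "arguments": {
  "motion": [
    [0, 0, 0, -1, 0, 0, 26],
    [0, 0, 0, -2, 0, 0, 26],
    [0, 0, 0, -3, 0, 0, 26],
    [0, 0, 0, -3, 0, 0, 26],
    [0, 0, 0, -4, 0, 0, 26],
    [0, 0, 0, -5, 0, 0, 26],
    [0, 0, 0, -6, 0, 0, 26],
    [0, 0, 0, -6, 0, 0, 26],
    [0, 0, 0, -7, 0, 0, 26],
    [0, 0, 0, -8, 0, 0, 26]
  ]
}}

```text
t: 32.6
eef_pos: [0.5047, -0.0228, 0.0161]
tool_rot: [-0.0, 0.706, 0.708, 0.002]
contact_force: [-0.6, 8.9, -3.0]
gripper_width: 0.359
grasp_force: 59.5
```

Request:
{"name": "jog_arm", "arguments": {
  "motion": [
    [0, 0, 0, -1, 0, 0, 26],
    [0, 0, 0, -2, 0, 0, 26],
    [0, 0, 0, -3, 0, 0, 26],
    [0, 0, 0, -3, 0, 0, 26],
    [0, 0, 0, -4, 0, 0, 26],
    [0, 0, 0, -5, 0, 0, 26],
    [0, 0, 0, -6, 0, 0, 26],
    [0, 0, 0, -6, 0, 0, 26],
    [0, 0, 0, -7, 0, 0, 26],
    [0, 0, 0, -8, 0, 0, 26]
  ]
}}

```text
t: 33.85
eef_pos: [0.5048, -0.0307, 0.0161]
tool_rot: [-0.0, 0.706, 0.708, 0.002]
contact_force: [0.1, 9.5, -2.4]
gripper_width: 0.357
grasp_force: 59.6
```

Request:
{"name": "jog_arm", "arguments": {
  "motion": [
    [0, 0, 0, -1, 0, 0, 26],
    [0, 0, 0, -2, 0, 0, 26],
    [0, 0, 0, -3, 0, 0, 26],
    [0, 0, 0, -3, 0, 0, 26],
    [0, 0, 0, -4, 0, 0, 26],
    [0, 0, 0, -5, 0, 0, 26],
    [0, 0, 0, -6, 0, 0, 26],
    [0, 0, 0, -6, 0, 0, 26],
    [0, 0, 0, -7, 0, 0, 26],
    [0, 0, 0, -8, 0, 0, 26]
  ]
}}

```text
t: 35.1
eef_pos: [0.5048, -0.0387, 0.0161]
tool_rot: [-0.0, 0.706, 0.708, 0.002]
contact_force: [0.6, 9.8, -1.0]
gripper_width: 0.362
grasp_force: 59.6
```

Request:
{"name": "jog_arm", "arguments": {
  "motion": [
    [0, 0, 0, -1, 0, 0, 26],
    [0, 0, 0, -2, 0, 0, 26],
    [0, 0, 0, -3, 0, 0, 26],
    [0, 0, 0, -3, 0, 0, 26],
    [0, 0, 0, -4, 0, 0, 26],
    [0, 0, 0, -5, 0, 0, 26],
    [0, 0, 0, -6, 0, 0, 26],
    [0, 0, 0, -6, 0, 0, 26],
    [0, 0, 0, -7, 0, 0, 26],
    [0, 0, 0, -8, 0, 0, 26]
  ]
}}

```text
t: 36.35
eef_pos: [0.5048, -0.0466, 0.0161]
tool_rot: [-0.0, 0.706, 0.708, 0.002]
contact_force: [0.1, 10.1, -1.6]
gripper_width: 0.365
grasp_force: 59.6
```

Request:
{"name": "jog_arm", "arguments": {
  "motion": [
    [0, 0, 0, -1, 0, 0, 26],
    [0, 0, 0, -2, 0, 0, 26],
    [0, 0, 0, -3, 0, 0, 26],
    [0, 0, 0, -3, 0, 0, 26],
    [0, 0, 0, -4, 0, 0, 26],
    [0, 0, 0, -5, 0, 0, 26],
    [0, 0, 0, -6, 0, 0, 26],
    [0, 0, 0, -6, 0, 0, 26],
    [0, 0, 0, -7, 0, 0, 26],
    [0, 0, 0, -8, 0, 0, 26]
  ]
}}

```text
t: 37.6
eef_pos: [0.5051, -0.0576, 0.0161]
tool_rot: [0.001, 0.707, 0.708, 0.001]
contact_force: [0.5, 4.3, 6.0]
gripper_width: 0.363
grasp_force: 60.6
```

Request:
{"name": "jog_arm", "arguments": {
  "motion": [
    [0, 0, 0, -2, 0, 0, 26],
    [0, 0, 0, -4, 0, 0, 26],
    [0, 0, 0, -6, 0, 0, 26],
    [0, 0, 0, -9, 0, 0, 26],
    [0, 0, 0, -13, 0, 0, 26],
    [0, 0, 0, -18, 0, 0, 26],
    [0, 0, 0, -24, 0, 0, 26],
    [0, 0, 0, -30, 0, 0, 26],
    [0, 0, 0, -36, 0, 0, 26],
    [0, 0, 0, -38, 0, 0, 26]
  ]
}}

```text
t: 38.85
eef_pos: [0.5052, -0.0961, 0.0161]
tool_rot: [0.001, 0.707, 0.707, 0.001]
contact_force: [0.4, 4.3, 5.5]
gripper_width: 0.361
grasp_force: 60.6
```

```bash
python3 - <<'E'
from h import *
st(); o=bot.get_obs(); print(np.array([449.8,-228.2,22])-np.array(o['eef_pos'])*1000)
E
```

```text
t 38.85 pos [505.2 -96.1  16.1] F [0.4 4.3 5.5] g 0.361 60.592535734176636
[[-0.001, 1.0, 0.003], [1.0, 0.001, 0.0], [0.0, 0.003, -1.0]]
[ -55.41053616 -132.13514948    5.93042552]
```

Request:
{"name": "jog_arm", "arguments": {
  "motion": [
    [0, 0, 0, 0, 0, -55, 26],
    [0, 0, 0, 0, 0, -110, 26],
    [0, 0, -0.14, -10, -5, -120, 26],
    [0, 0, -0.3, -30, -10, -120, 26],
    [0, 0, -0.46, -50, -20, -120, 26],
    [0, 0, -0.62, -75, -30, -120, 26],
    [0, 0, -0.78, -100, -40, -120, 26],
    [0, 0, -0.96, -120, -50, -120, 26],
    [0, 0, -1.13, -130, -54, -120, 26],
    [0, 0, -1.28, -130, -54, -120, 26]
  ]
}}

```text
t: 40.1
eef_pos: [0.4488, -0.2285, 0.1349]
tool_rot: [-0.0, 0.144, 0.99, -0.001]
contact_force: [-0.5, 0.1, -0.9]
gripper_width: 0.362
grasp_force: 59.8
```

Request:
{"name": "jog_arm", "arguments": {
  "motion": [
    [0, 0, -0.14, 0, 0, 0, 26],
    [0, 0, -0.14, 0, 0, 0, 26],
    [0, 0, -0.14, 0, 0, 0, 26]
  ]
}}

```text
t: 40.48
eef_pos: [0.4497, -0.2268, 0.135]
tool_rot: [-0.0, 0.076, 0.997, -0.0]
contact_force: [0.1, -0.2, -0.7]
gripper_width: 0.36
grasp_force: 59.8
```

```bash
python3 - <<'E'
from h import *
st(); o=bot.get_obs(); print(tool(np.array([449.8,-228.2,22])-np.array(o['eef_pos'])*1000))
E
```

```text
t 40.48 pos [ 449.7 -226.8  135. ] F [ 0.1 -0.2 -0.7] g 0.36 59.82247710227966
[[-0.988, 0.153, -0.0], [0.153, 0.988, -0.0], [0.0, -0.0, -1.0]]
[ -0.29126095  -1.31990774 113.03410686]
```

Request:
{"name": "jog_arm", "arguments": {
  "motion": [
    [0, 0, 0, 0, -1, 40, 26],
    [0, 0, 0, 0, -1, 75, 26],
    [0, 0, 0, 0, -1, 100, 26],
    [0, 0, 0, 0, -1, 108, 26],
    [0, 0, 0, 0, -1, 112, 26],
    [0, 0, 0, 0, -1, 112, 26],
    [0, 0, 0, 0, -1, 112, 42],
    [0, 0, 0, 0, -1, 112, 42],
    [0, 0, 0, 0, -1, 112, 42],
    [0, 0, 0, 0, -1, 100, 42]
  ]
}}

```text
t: 41.72
eef_pos: [0.4493, -0.2272, 0.035]
tool_rot: [-0.001, 0.075, 0.997, 0.0]
contact_force: [0.1, 0.0, -0.3]
gripper_width: 0.488
grasp_force: 0.0
```

Request:
{"name": "jog_arm", "arguments": {
  "motion": [
    [0, 0, 0, 0, 0, -60, 42],
    [0, 0, 0, 0, 0, -120, 42],
    [0, 0, 0.15, -10, 10, -170, 42],
    [0, 0, 0.3, -30, 20, -220, 42],
    [0, 0, 0.45, -60, 35, -220, 42],
    [0, 0, 0.6, -90, 54, -220, 42],
    [0, 0, 0.75, -103, 54, -220, 42],
    [0, 0, 0.9, -103, 54, -220, 42],
    [0, 0, 1.05, -103, 54, -220, 42],
    [0, 0, 1.2, -103, 54, -220, 42]
  ]
}}

```text
t: 42.98
eef_pos: [0.5597, -0.1888, 0.2558]
tool_rot: [-0.0, 0.626, 0.779, 0.0]
contact_force: [0.4, 0.2, 0.0]
gripper_width: 0.49
grasp_force: 0.0
```

Request:
{"name": "jog_arm", "arguments": {
  "motion": [
    [0, 0, 0.22, 0, 0, 0, 42],
    [0, 0, 0.22, 0, 0, 0, 42],
    [0, 0, 0.22, 0, 0, 0, 42]
  ]
}}

```text
t: 43.35
eef_pos: [0.5597, -0.1891, 0.2554]
tool_rot: [0.0, 0.706, 0.709, 0.0]
contact_force: [-0.0, 0.5, 0.4]
gripper_width: 0.491
grasp_force: 0.0
```

```bash
python3 - <<'E'
from h import *
st()
p,T=shot('wrist','w3.png')
for n in ('crock',):
  for d in bot.tip_of(n,p)[:4]: print(n,round(d['score'],2),np.round(d['xy']),np.round(at(p,T,d['xy'],.0),4))
q,U=shot('scene','s3.png')
for n in('crock','wedge1','cup','slab_mid','stick_foot'):
    for d in bot.tip_of(n,q)[:4]: print(n,round(d['score'],2),np.round(d['xy']),np.round(at(q,U,d['xy'],.032 if n=='slab_mid' else 0),3))
a=np.array(p['pixels'])[:,:,::-1]; b=np.array(q['pixels'])[:,:,::-1]
cv2.imwrite('pics/w3s3.png',np.hstack([cv2.resize(a,(400,300)),cv2.resize(b[60:360,50:450],(400,300))]))
E
```

```text
t 43.35 pos [ 559.7 -189.1  255.4] F [-0.   0.5  0.4] g 0.491 0.0
[[-0.004, 1.0, 0.0], [1.0, 0.004, -0.0], [-0.0, 0.0, -1.0]]
crock 0.75 [301. 206.] [ 0.5832 -0.2217  0.    ]
crock 0.75 [179. 279.] [ 0.588 -0.225  0.   ]
wedge1 0.94 [117. 236.] [ 0.402 -0.28   0.   ]
wedge1 0.74 [ 89. 244.] [ 0.38  -0.341  0.   ]
wedge1 0.57 [141. 224.] [ 0.412 -0.22   0.   ]
slab_mid 0.88 [294. 182.] [0.572 0.135 0.032]
stick_foot 0.78 [362.  94.] [0.454 0.498 0.   ]
stick_foot 0.72 [346. 118.] [ 0.487  0.401 -0.   ]
```

View pics/w3s3.png

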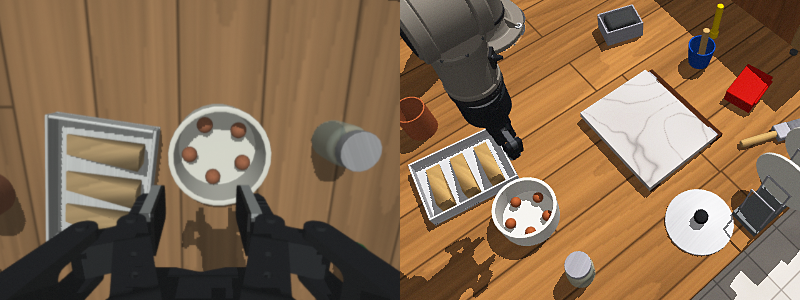

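The panel is level and all three wedges are in the tray. In the wrist image the crock rim spans columns 235–379 and rows 146–288. I'll pinch its +x side.

```bash
python3 - <<'E'
from h import *
from scipy.optimize import least_squares
p,T=shot('wrist'); im=np.array(p['pixels']).astype(int)
# fit outer rim circle at z=.066 r=.070 to extremes
obs=dict(l=235,r=379,t=146,b=288)
a=np.linspace(0,2*np.pi,200)
def ext(c):
    P=proj(p,T,np.c_[c[0]+.07*np.cos(a),c[1]+.07*np.sin(a),0*a+.066]); return P[:,0].min(),P[:,0].max(),P[:,1].min(),P[:,1].max()
f=lambda c:np.array(ext(c))-[235,379,146,288]
r=least_squares(f,[.585,-.22],diff_step=1e-3); print(r.x,r.fun)
o=bot.get_obs(); print(tool(np.array([r.x[0]*1000+65.5,r.x[1]*1000,42])-np.array(o['eef_pos'])*1000))
q,U=shot('scene'); b=np.array(q['pixels'])
print('slab corners px from picture:')
for c in [(580,102),(652,190),(720,132),(648,70)]:
    xy=(50+(c[0]-400),60+c[1]); print(xy,at(q,U,xy,.032).round(4))
E
```

```text
[ 0.58521183 -0.2201834 ] [-1.17099402  1.17225485  0.64925207 -0.65887469]
[-30.91308012  90.91056106 212.99423807]
slab corners px from picture:
(230, 162) [0.4217 0.0462 0.032 ]
(302, 250) [0.7238 0.0277 0.032 ]
(370, 192) [0.7144 0.2587 0.032 ]
(298, 130) [0.4539 0.249  0.032 ]
```

Request:
{"name": "jog_arm", "arguments": {
  "motion": [
    [0, 0, 0, -31, 91, 0, 42],
    [0, 0, 0, -31, 91, 0, 42],
    [0, 0, 0, -31, 91, 60, 42],
    [0, 0, 0, -31, 91, 110, 42],
    [0, 0, 0, -31, 91, 135, 42],
    [0, 0, 0, -31, 91, 135, 42],
    [0, 0, 0, -31, 91, 135, 42]
  ]
}}

```text
t: 44.72
eef_pos: [0.6518, -0.2203, 0.1215]
tool_rot: [0.001, 0.707, 0.707, 0.001]
contact_force: [-1.1, -0.5, 0.3]
gripper_width: 0.49
grasp_force: 0.0
```

```bash
python3 - <<'E'
from h import *
st()
p,T=shot('wrist','w4.png')
E
```

```text
t 44.73 pos [ 651.8 -220.3  121.5] F [-1.1 -0.5  0.3] g 0.49 0.0
[[-0.001, 1.0, 0.002], [1.0, 0.001, -0.0], [-0.0, 0.002, -1.0]]
```

View pics/w4.png

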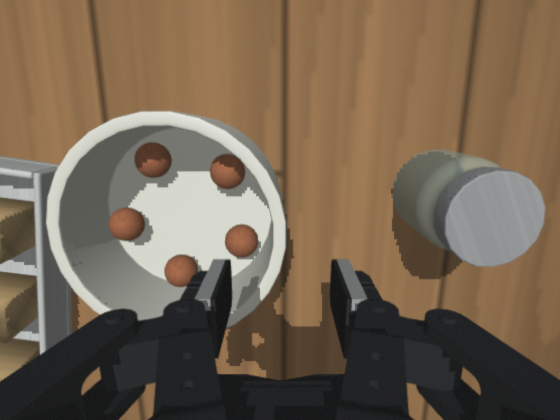

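The crock's right rim (column 287) lies between the fingers, which are at 230 and 333. Descend and pinch.

Request:
{"name": "jog_arm", "arguments": {
  "motion": [
    [0, 0, 0, 0, 0, 35, 42],
    [0, 0, 0, 0, 0, 65, 42],
    [0, 0, 0, 0, 0, 78, 42],
    [0, 0, 0, 0, 0, 80, 42],
    [0, 0, 0, 0, 0, 80, 42],
    [0, 0, 0, 0, 0, 80, 20],
    [0, 0, 0, 0, 0, 80, 10],
    [0, 0, 0, 0, 0, 80, 4],
    [0, 0, 0, 0, 0, 80, 4],
    [0, 0, 0, 0, 0, 80, 4]
  ],
  "grip_force": 100
}}

```text
t: 46.02
eef_pos: [0.6511, -0.2204, 0.0413]
tool_rot: [0.0, 0.707, 0.707, -0.0]
contact_force: [-0.4, 0.8, 5.3]
gripper_width: 0.094
grasp_force: 94.1
```

Request:
{"name": "jog_arm", "arguments": {
  "motion": [
    [0, 0, 0, 0, 0, 0, 4],
    [0, 0, 0, 0, 0, 0, 4],
    [0, 0, 0, 0, 0, -3, 4],
    [0, 0, 0, 0, 0, -8, 4],
    [0, 0, 0, 0, 0, -14, 4],
    [0, 0, 0, 0, 0, -20, 4],
    [0, 0, 0, 0, 0, -20, 4]
  ]
}}

```text
t: 46.9
eef_pos: [0.6513, -0.2204, 0.0606]
tool_rot: [0.001, 0.707, 0.707, 0.0]
contact_force: [-0.0, 0.3, -8.0]
gripper_width: 0.092
grasp_force: 93.9
```

Request:
{"name": "jog_arm", "arguments": {
  "motion": [
    [0, 0, 0, 0, 0, -10, 4],
    [0, 0, 0, 0, 0, -22, 4],
    [0, 0, 0, 0, 0, -35, 4],
    [0, 0, 0, 5, 0, -46, 4],
    [0, 0, 0, 15, 0, -54, 4],
    [0, 0, 0, 30, 0, -58, 4],
    [0, 0, 0, 50, 0, -60, 4],
    [0, 0, 0, 75, 0, -60, 4],
    [0, 0, 0, 100, 0, -60, 4],
    [0, 0, 0, 125, 0, -60, 4]
  ]
}}

```text
t: 48.15
eef_pos: [0.6502, -0.0925, 0.1197]
tool_rot: [-0.0, 0.706, 0.708, 0.0]
contact_force: [-0.1, 0.0, -7.6]
gripper_width: 0.091
grasp_force: 94.1
```

Request:
{"name": "jog_arm", "arguments": {
  "motion": [
    [0, 0, 0, 25, 0, 0, 4],
    [0, 0, 0, 50, 0, 0, 4],
    [0, 0, 0, 75, 0, 0, 4],
    [0, 0, 0, 100, -1, 0, 4],
    [0, 0, 0, 125, -2, 0, 4],
    [0, 0, 0, 150, -3, 0, 4],
    [0, 0, 0, 175, -4, 0, 4],
    [0, 0, 0, 195, -4, 0, 4],
    [0, 0, 0, 210, -4, 0, 4],
    [0, 0, 0, 220, -4, 0, 4]
  ]
}}

```text
t: 49.4
eef_pos: [0.6464, 0.1256, 0.1199]
tool_rot: [0.0, 0.707, 0.708, -0.0]
contact_force: [0.4, -0.1, -8.7]
gripper_width: 0.089
grasp_force: 94.0
```

```bash
python3 - <<'E'
from h import *
st()
p,T=shot('wrist','w5.png')
q,U=shot('top','t5.png')
a=np.array(p['pixels'])[:,:,::-1]; b=np.array(q['pixels'])[:,:,::-1]
cv2.imwrite('pics/w5t5.png',np.hstack([cv2.resize(a,(480,360)),cv2.resize(b[140:290,170:303],(320,360))]))
E
```

```text
t 49.4 pos [646.4 125.6 119.9] F [ 0.4 -0.1 -8.7] g 0.089 94.04936892853584
[[-0.002, 1.0, -0.0], [1.0, 0.002, -0.0], [-0.0, -0.0, -1.0]]
```

View pics/w5t5.png

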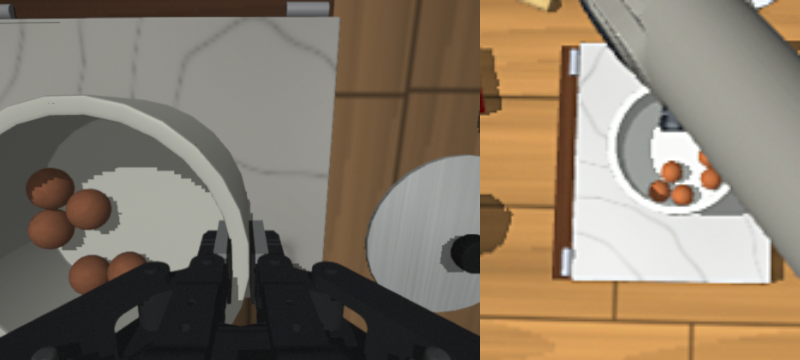

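```bash
python3 - <<'E'
from h import *
p,T=shot('wrist'); q,U=shot('top')
for x in [(394,20),(350,19),(200,25),(379,268),(388,140)]: print('w',x,(at(p,T,x,.032)*1000).round(1))
for x in [(212,157.9),(290.5,257.9),(209.5,256.7),(292,158)]: print('t',x,(at(q,U,x,.032)*1000).round(1))
E
```

```text
w (394, 20) [712.  246.3  32. ]
w (350, 19) [686.5 246.7  32. ]
w (200, 25) [599.4 243.3  32. ]
w (379, 268) [714.7  91.   32. ]
w (388, 140) [713.9 177.9  32. ]
t (212, 157.9) [710.8 243.   32. ]
t (290.5, 257.9) [443.8  23.9  32. ]
t (209.5, 256.7) [442.2 238.5  32. ]
t (292, 158) [714.7  23.9  32. ]
```

Request:
{"name": "jog_arm", "arguments": {
  "motion": [
    [0, 0, 0, 5, -1, 8, 4],
    [0, 0, 0, 9, -1, 18, 4],
    [0, 0, 0, 9, -1, 28, 4],
    [0, 0, 0, 9, -1, 36, 4],
    [0, 0, 0, 9, -1, 41, 4],
    [0, 0, 0, 9, -1, 43.5, 4],
    [0, 0, 0, 9, -1, 45, 4],
    [0, 0, 0, 9, -1, 46, 4],
    [0, 0, 0, 9, -1, 46, 4]
  ]
}}

```text
t: 50.72
eef_pos: [0.6464, 0.1338, 0.075]
tool_rot: [0.001, 0.707, 0.707, 0.001]
contact_force: [3.1, -1.3, -0.5]
gripper_width: 0.093
grasp_force: 95.3
```

```bash
python3 - <<'E'
from h import *
st()
E
```

```text
t 50.73 pos [646.4 133.8  75. ] F [ 3.1 -1.3 -0.5] g 0.093 95.34783271607012
[[-0.001, 1.0, 0.002], [1.0, 0.001, 0.0], [0.0, 0.002, -1.0]]
```

Request:
{"name": "jog_arm", "arguments": {
  "motion": [
    [0, 0, 0, 0, 0, 0.7, 4],
    [0, 0, 0, 0, 0, 0.7, 4],
    [0, 0, 0, 0, 0, 0.7, 10],
    [0, 0, 0, 0, 0, 0.7, 20],
    [0, 0, 0, 0, 0, 0.7, 30],
    [0, 0, 0, 0, 0, 0.7, 34],
    [0, 0, 0, 0, 0, 0.7, 34],
    [0, 0, 0, 0, 0, -40, 34],
    [0, 0, 0, 0, 0, -90, 34],
    [0, 0, 0, 0, 0, -140, 34]
  ]
}}

```text
t: 51.98
eef_pos: [0.6451, 0.1337, 0.2153]
tool_rot: [-0.0, 0.707, 0.708, -0.0]
contact_force: [-0.2, 0.0, 0.1]
gripper_width: 0.395
grasp_force: 0.0
```

Request:
{"name": "jog_arm", "arguments": {
  "motion": [
    [0, 0, 0, 30, -30, -10, 42],
    [0, 0, 0, 80, -60, -20, 42],
    [0, 0, 0, 130, -90, -20, 42],
    [0, 0, 0, 180, -120, -20, 42],
    [0, 0, 0, 210, -150, -20, 42],
    [0, 0, 0, 210, -150, -20, 42],
    [0, 0, 0, 210, -150, -20, 42],
    [0, 0, 0, 210, -150, -20, 42]
  ]
}}

```text
t: 52.98
eef_pos: [0.4965, 0.3421, 0.2338]
tool_rot: [0.0, 0.708, 0.706, -0.0]
contact_force: [-0.1, -0.3, -0.3]
gripper_width: 0.493
grasp_force: 0.0
```

```bash
python3 - <<'E'
from h import *
st()
p,T=shot('wrist','w6.png')
q,U=shot('top','t6.png')
for n in('crock','cup','stick','stick_foot'):
  for c,(r,V) in dict(w=(p,T),t=(q,U)).items():
    for d in bot.tip_of(n,r)[:3]: print(c,n,round(d['score'],2),np.round(d['xy']),np.round(at(r,V,d['xy'],.032 if n=='crock' else .005),4))
a=np.array(p['pixels'])[:,:,::-1]; b=np.array(q['pixels'])[:,:,::-1]
cv2.imwrite('pics/w6t6.png',np.hstack([cv2.resize(a,(480,360)),cv2.resize(b[140:290,170:303],(320,360))]))
E
```

```text
t 52.98 pos [496.5 342.1 233.8] F [-0.1 -0.3 -0.3] g 0.493 0.0
[[0.002, 1.0, 0.0], [1.0, -0.002, -0.001], [-0.001, 0.0, -1.0]]
w crock 0.91 [353. 370.] [0.5775 0.1315 0.032 ]
t crock 0.57 [253. 204.] [0.5861 0.1271 0.032 ]
t crock 0.23 [149. 176.] [0.6561 0.4158 0.032 ]
w cup 0.57 [284. 126.] [0.5    0.3981 0.005 ]
t cup 0.51 [156. 239.] [0.4857 0.3913 0.005 ]
w stick 0.78 [245.  19.] [0.4635 0.4957 0.005 ]
w stick 0.56 [286. 126.] [0.5022 0.398  0.005 ]
t stick 0.18 [252. 203.] [0.5921 0.1306 0.005 ]
w stick_foot 0.95 [237.  19.] [0.4565 0.495  0.005 ]
t stick_foot 0.42 [261. 222.] [0.541  0.1043 0.005 ]
```

View pics/w6t6.png

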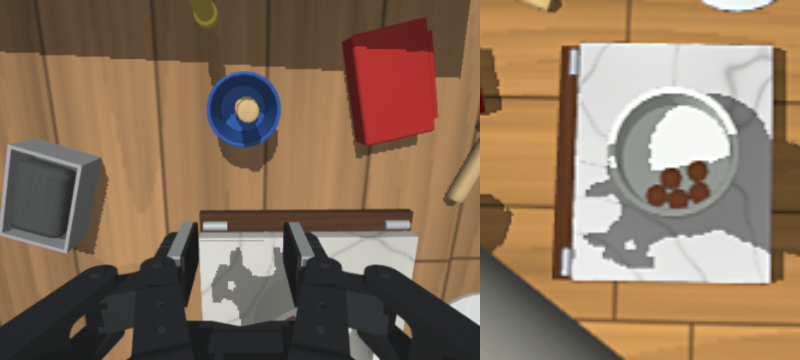

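The tan stick is in the blue cup at wrist pixel (288,128). The yellow look-alike outside, at (238,14), is not it. The crock sits on the middle of the panel. Now the stick.

```bash
python3 - <<'E'
from h import *
p,T=shot('wrist')
print('top of stick',(at(p,T,(288,128),.123)*1000).round(1)); print('cup rim c',(at(p,T,(284,127),.065)*1000).round(1))
q,U=shot('scene')
for n in ('stick','stick_foot','cup'):
  for d in bot.tip_of(n,q)[:3]: print(n,round(d['score'],2),np.round(d['xy']),np.round(at(q,U,d['xy'],.005),4))
a=np.array(p['pixels'])[80:180,230:340,::-1]; b=np.array(q['pixels'])[70:150,310:398,::-1]
cv2.imwrite('pics/cup.png',np.hstack([cv2.resize(a,(396,360),interpolation=2),cv2.resize(b,(396,360),interpolation=2)]))
E
```

```text
top of stick [500.5 401.6 123. ]
cup rim c [498.3 400.6  65. ]
stick 0.68 [364.  92.] [0.4538 0.5087 0.005 ]
stick 0.57 [349. 120.] [0.5017 0.3976 0.005 ]
stick 0.48 [352. 116.] [0.4978 0.4163 0.005 ]
stick_foot 0.63 [352. 120.] [0.5054 0.4049 0.005 ]
stick_foot 0.54 [360.  94.] [0.4515 0.4929 0.005 ]
cup 0.79 [349. 123.] [0.5097 0.3925 0.005 ]
cup 0.61 [280. 177.] [0.5255 0.1257 0.005 ]
```

View pics/cup.png

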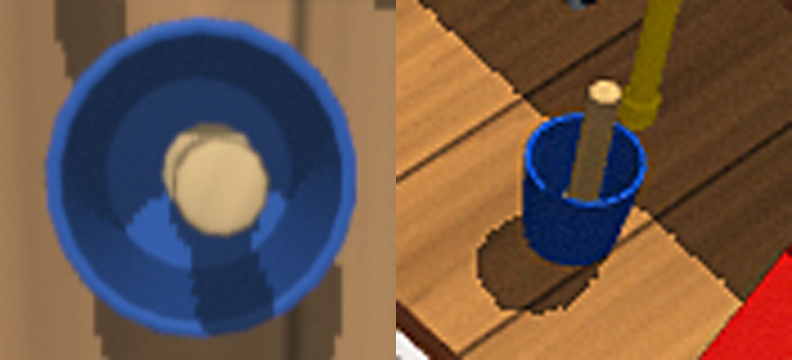

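Left crop: the tan stick top, at about (291,132) in the wrist image, stands upright in the blue cup. Right crop: it is the tan stick, and the yellow one is outside. Grasp it.

Request:
{"name": "jog_arm", "arguments": {
  "motion": [
    [0, 0, 0, 30, 3, 10, 42],
    [0, 0, 0, 58, 5, 40, 42],
    [0, 0, 0, 58, 5, 80, 42],
    [0, 0, 0, 58, 5, 120, 42],
    [0, 0, 0, 58, 5, 150, 42],
    [0, 0, 0, 58, 5, 160, 42],
    [0, 0, 0, 58, 5, 160, 42]
  ]
}}

```text
t: 54.6
eef_pos: [0.5002, 0.4017, 0.0741]
tool_rot: [-0.0, 0.707, 0.707, -0.0]
contact_force: [-0.0, 0.3, 0.9]
gripper_width: 0.489
grasp_force: 0.0
```

```bash
python3 - <<'E'
from h import *
st()
p,T=shot('wrist','w7.png')
E
```

```text
t 54.6 pos [500.2 401.7  74.1] F [-0.   0.3  0.9] g 0.489 0.0
[[-0.001, 1.0, -0.0], [1.0, 0.001, -0.0], [-0.0, -0.0, -1.0]]
```

View pics/w7.png

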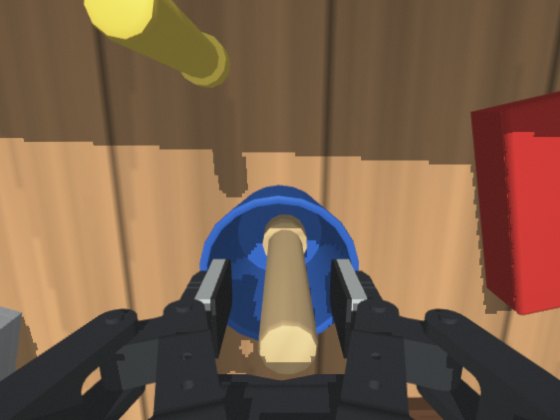

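The stick (columns 262–316) is between the fingers (225–340). I'll check its fore-aft position numerically.

```bash
python3 - <<'E'
from h import *
p,T=shot('wrist')
print('top',(at(p,T,(288.5,349),.123)*1000).round(1),'foot',(at(p,T,(285,245),.027)*1000).round(1),'rim',(at(p,T,(279,270),.065)*1000).round(1),'rim edge far/left/right',[(at(p,T,x,.065)*1000).round(1).tolist() for x in [(279,197),(202,262),(358,262)]])
E
```

```text
top [503.2 400.1 123. ] foot [503.3 398.4  27. ] rim [500.1 400.2  65. ] rim edge far/left/right [[500.1, 434.4, 65.0], [465.1, 404.1, 65.0], [536.1, 404.1, 65.0]]
```

Request:
{"name": "jog_arm", "arguments": {
  "motion": [
    [0, 0, 0, -2, 3, 0, 42],
    [0, 0, 0, -2, 3, 0, 42],
    [0, 0, 0, -2, 3, 0, 25],
    [0, 0, 0, -2, 3, 0, 16],
    [0, 0, 0, -2, 3, 0, 12],
    [0, 0, 0, -2, 3, 0, 12],
    [0, 0, 0, -2, 3, 0, 12],
    [0, 0, 0, -2, 3, 0, 12]
  ],
  "grip_force": 60
}}

```text
t: 55.7
eef_pos: [0.5031, 0.3998, 0.0744]
tool_rot: [-0.0, 0.707, 0.708, 0.0]
contact_force: [-1.0, -1.1, 5.2]
gripper_width: 0.204
grasp_force: 58.4
```

Request:
{"name": "jog_arm", "arguments": {
  "motion": [
    [0, 0, 0, 0, 0, -10, 12],
    [0, 0, 0, 0, 0, -40, 12],
    [0, 0, 0, 0, 0, -80, 12],
    [0, 0, 0, 0, 0, -115, 12],
    [0, 0, 0, 0, 0, -125, 12],
    [0, 0, 0, 0, 0, -125, 12]
  ]
}}

```text
t: 56.45
eef_pos: [0.5033, 0.3995, 0.199]
tool_rot: [0.0, 0.707, 0.707, 0.0]
contact_force: [0.4, -0.5, -1.8]
gripper_width: 0.207
grasp_force: 58.6
```

```bash
python3 - <<'E'
from h import *
st()
p,T=shot('scene')
for d in bot.tip_of('stick_foot',p)[:3]:
    o,r=ray(p,T,d['xy']); e=np.array(bot.get_obs()['eef_pos']); P=at(p,T,d['xy'],e[2]-.069); print(d['score'],d['xy'],(P-e)*1000)
q,U=shot('top')
for r,V in((p,T),(q,U)):
  for n in('crock','slab_mid','ball1'):
    for d in bot.tip_of(n,r)[:6]: print(n,round(d['score'],2),np.round(d['xy']),(at(r,V,d['xy'],.052 if n=='ball1' else .032)*1000).round())
# crock rim by bright threshold in top
p=q;T=U
a=np.linspace(0,2*np.pi,200)
cv2.imwrite('pics/t8.png',np.array(q['pixels'])[:,:,::-1])
E
```

```text
t 56.45 pos [503.3 399.5 199. ] F [ 0.4 -0.5 -1.8] g 0.207 58.552515506744385
[[-0.001, 1.0, 0.001], [1.0, 0.001, 0.0], [0.0, 0.001, -1.0]]
0.63 [117.3, 237.6] [ -15.65084255 -677.22852864  -69.        ]
0.55 [356.9, 86.6] [ -2.56677976   5.62339132 -69.        ]
0.48 [359.7, 95.5] [ 23.79908787 -10.53036207 -69.        ]
crock 0.73 [118. 236.] [ 426. -277.   32.]
crock 0.69 [297. 186.] [588. 131.  32.]
ball1 0.55 [288. 177.] [562. 124.  52.]
ball1 0.51 [281. 166.] [525. 130.  52.]
ball1 0.45 [290. 168.] [545. 144.  52.]
ball1 0.43 [287. 182.] [570. 112.  52.]
ball1 0.42 [278. 177.] [546. 105.  52.]
crock 0.57 [251. 205.] [583. 131.  32.]
ball1 0.64 [249. 212.] [562. 135.  52.]
ball1 0.56 [245. 221.] [538. 146.  52.]
ball1 0.52 [251. 222.] [534. 129.  52.]
ball1 0.52 [261. 220.] [541. 103.  52.]
ball1 0.52 [260. 210.] [568. 107.  52.]
```

Request:
{"name": "jog_arm", "arguments": {
  "motion": [
    [0, 0, 0, -30, 15, 0, 12],
    [0, 0, 0, -75, 35, 0, 12],
    [0, 0, 0, -120, 55, 0, 12],
    [0, 0, 0, -165, 70, 0, 12],
    [0, 0, 0, -210, 88, 0, 12],
    [0, 0, 0, -245, 100, 0, 12],
    [0, 0, 0, -266, 107, 0, 12],
    [0, 0, 0, -266, 107, 0, 12],
    [0, 0, 0, -266, 107, 0, 12]
  ]
}}

```text
t: 58.02
eef_pos: [0.6097, 0.1361, 0.1992]
tool_rot: [-0.001, 0.706, 0.708, 0.0]
contact_force: [-0.9, 0.7, -1.0]
gripper_width: 0.205
grasp_force: 58.6
```

```bash
python3 - <<'E'
from h import *
st()
p,T=shot('wrist')
for n in('crock','ball1','stick_foot'):
    for d in bot.tip_of(n,p)[:6]: print(n,round(d['score'],2),np.round(d['xy']),(at(p,T,d['xy'],{'ball1':.052,'crock':.032}.get(n,.13))*1000).round())
q,U=shot('scene')
for n in('crock','ball1'):
    for d in bot.tip_of(n,q)[:6]: print(n,round(d['score'],2),np.round(d['xy']),(at(q,U,d['xy'],{'ball1':.052}.get(n,.032))*1000).round())
E
```

```text
t 58.02 pos [609.7 136.1 199.2] F [-0.9  0.7 -1. ] g 0.205 58.571210503578186
[[-0.004, 1.0, -0.0], [1.0, 0.004, 0.001], [0.001, -0.0, -1.0]]
crock 0.75 [248. 199.] [582. 132.  32.]
ball1 0.98 [192. 209.] [536. 127.  52.]
ball1 0.82 [190. 182.] [536. 150.  52.]
ball1 0.79 [217. 195.] [558. 139.  52.]
ball1 0.68 [199. 233.] [541. 107.  52.]
ball1 0.55 [227. 233.] [565. 107.  52.]
stick_foot 0.73 [280. 226.] [610. 137. 130.]
stick_foot 0.42 [217. 200.] [572. 154. 130.]
crock 0.59 [293. 188.] [585. 121.  32.]
ball1 0.61 [290. 174.] [556. 132.  52.]
ball1 0.46 [279. 178.] [549. 103.  52.]
ball1 0.41 [291. 165.] [537. 151.  52.]
ball1 0.4 [286. 181.] [566. 112.  52.]
ball1 0.37 [282. 170.] [536. 125.  52.]
```

Crock centre is about (582,132) with all five balls in it, and the insertion spot on the +x side is free.

Request:
{"name": "jog_arm", "arguments": {
  "motion": [
    [0, 0, 0, -3, 2, 0, 12],
    [0, 0, 0, -3, 2, 15, 12],
    [0, 0, 0, -3, 2, 35, 12],
    [0, 0, 0, -3, 2, 55, 12],
    [0, 0, 0, -3, 2, 70, 12],
    [0, 0, 0, -3, 2, 78, 12],
    [0, 0, 0, -3, 2, 83, 12],
    [0, 0, 0, -3, 2, 86, 12],
    [0, 0, 0, -3, 2, 87, 12],
    [0, 0, 0, -3, 2, 87, 12]
  ]
}}

```text
t: 59.62
eef_pos: [0.6127, 0.1307, 0.1124]
tool_rot: [0.0, 0.707, 0.707, 0.0]
contact_force: [0.9, 0.5, -1.0]
gripper_width: 0.208
grasp_force: 58.6
```

```bash
python3 - <<'E'
from h import *
st()
a=np.radians(np.arange(0,361,15))
# circle r=30 from +x point, tool x=world y, tool y=world x; rows rel. to start of quadrant-calls of 8 rows (120 deg)
for s in(0,120,240):
    th=np.radians(s+15*np.arange(1,9)); b=np.radians(s)
    print([[0,0,0,round(30*(np.sin(t)-np.sin(b)),1),round(30*(np.cos(t)-np.cos(b)),1),0,12] for t in th])
E
```

```text
t 59.62 pos [612.7 130.7 112.4] F [ 0.9  0.5 -1. ] g 0.208 58.57217252254486
[[-0.001, 1.0, 0.001], [1.0, 0.001, 0.0], [0.0, 0.001, -1.0]]
[[0, 0, 0, np.float64(7.8), np.float64(-1.0), 0, 12], [0, 0, 0, np.float64(15.0), np.float64(-4.0), 0, 12], [0, 0, 0, np.float64(21.2), np.float64(-8.8), 0, 12], [0, 0, 0, np.float64(26.0), np.float64(-15.0), 0, 12], [0, 0, 0, np.float64(29.0), np.float64(-22.2), 0, 12], [0, 0, 0, np.float64(30.0), np.float64(-30.0), 0, 12], [0, 0, 0, np.float64(29.0), np.float64(-37.8), 0, 12], [0, 0, 0, np.float64(26.0), np.float64(-45.0), 0, 12]]
[[0, 0, 0, np.float64(-4.8), np.float64(-6.2), 0, 12], [0, 0, 0, np.float64(-11.0), np.float64(-11.0), 0, 12], [0, 0, 0, np.float64(-18.2), np.float64(-14.0), 0, 12], [0, 0, 0, np.float64(-26.0), np.float64(-15.0), 0, 12], [0, 0, 0, np.float64(-33.7), np.float64(-14.0), 0, 12], [0, 0, 0, np.float64(-41.0), np.float64(-11.0), 0, 12], [0, 0, 0, np.float64(-47.2), np.float64(-6.2), 0, 12], [0, 0, 0, np.float64(-52.0), np.float64(-0.0), 0, 12]]
[[0, 0, 0, np.float64(-3.0), np.float64(7.2), 0, 12], [0, 0, 0, np.float64(-4.0), np.float64(15.0), 0, 12], [0, 0, 0, np.float64(-3.0), np.float64(22.8), 0, 12], [0, 0, 0, np.float64(-0.0), np.float64(30.0), 0, 12], [0, 0, 0, np.float64(4.8), np.float64(36.2), 0, 12], [0, 0, 0, np.float64(11.0), np.float64(41.0), 0, 12], [0, 0, 0, np.float64(18.2), np.float64(44.0), 0, 12], [0, 0, 0, np.float64(26.0), np.float64(45.0), 0, 12]]
```

Request:
{"name": "jog_arm", "arguments": {
  "motion": [
    [0, 0, 0, 2, -1, 0, 12],
    [0, 0, 0, 9.8, -2, 0, 12],
    [0, 0, 0, 17, -5, 0, 12],
    [0, 0, 0, 23, -9.8, 0, 12],
    [0, 0, 0, 28, -16, 0, 12],
    [0, 0, 0, 31, -23, 0, 12],
    [0, 0, 0, 32, -31, 0, 12],
    [0, 0, 0, 31, -39, 0, 12],
    [0, 0, 0, 28, -46, 0, 12]
  ]
}}

```text
t: 60.75
eef_pos: [0.5659, 0.1584, 0.1121]
tool_rot: [0.0, 0.707, 0.707, -0.0]
contact_force: [0.9, -0.5, -2.1]
gripper_width: 0.206
grasp_force: 58.6
```

Request:
{"name": "jog_arm", "arguments": {
  "motion": [
    [0, 0, 0, -4.8, -6.2, 0, 12],
    [0, 0, 0, -11, -11, 0, 12],
    [0, 0, 0, -18, -14, 0, 12],
    [0, 0, 0, -26, -15, 0, 12],
    [0, 0, 0, -34, -14, 0, 12],
    [0, 0, 0, -41, -11, 0, 12],
    [0, 0, 0, -47, -6.2, 0, 12],
    [0, 0, 0, -52, 0, 0, 12]
  ]
}}

```text
t: 61.75
eef_pos: [0.5662, 0.1056, 0.1117]
tool_rot: [-0.0, 0.707, 0.707, -0.001]
contact_force: [1.5, 0.9, -0.9]
gripper_width: 0.204
grasp_force: 58.6
```

Request:
{"name": "jog_arm", "arguments": {
  "motion": [
    [0, 0, 0, -3, 7.2, 0, 12],
    [0, 0, 0, -4, 15, 0, 12],
    [0, 0, 0, -3, 22.8, 0, 12],
    [0, 0, 0, 0, 30, 0, 12],
    [0, 0, 0, 4.8, 36.2, 0, 12],
    [0, 0, 0, 11, 41, 0, 12],
    [0, 0, 0, 18.2, 44, 0, 12],
    [0, 0, 0, 26, 45, 0, 12]
  ]
}}

```text
t: 62.75
eef_pos: [0.6105, 0.1314, 0.1115]
tool_rot: [0.0, 0.707, 0.707, -0.002]
contact_force: [-3.0, -4.0, 0.6]
gripper_width: 0.208
grasp_force: 59.0
```

```bash
python3 - <<'E'
from h import *
st()
p,T=shot('wrist')
for n in('crock','ball1'):
    for d in bot.tip_of(n,p)[:6]: print(n,round(d['score'],2),np.round(d['xy']),(at(p,T,d['xy'],{'ball1':.052,'crock':.032}.get(n,.13))*1000).round())
q,U=shot('scene')
for n in('crock','ball1'):
    for d in bot.tip_of(n,q)[:6]: print(n,round(d['score'],2),np.round(d['xy']),(at(q,U,d['xy'],{'ball1':.052}.get(n,.032))*1000).round())
E
```

```text
t 62.75 pos [610.5 131.4 111.5] F [-3.  -4.   0.6] g 0.208 59.00577127933502
[[-0.0, 1.0, -0.003], [1.0, 0.0, -0.003], [-0.003, -0.003, -1.0]]
crock 0.75 [208. 246.] [563. 115.  32.]
ball1 0.91 [131. 278.] [519. 101.  52.]
ball1 0.88 [126. 242.] [518. 125.  52.]
ball1 0.74 [179. 288.] [548.  95.  52.]
ball1 0.72 [153. 309.] [530.  80.  52.]
ball1 0.72 [196. 317.] [557.  75.  52.]
ball1 0.71 [210. 246.] [568. 122.  52.]
crock 0.86 [284. 184.] [562. 110.  32.]
crock 0.26 [352. 120.] [522. 385.  32.]
ball1 0.65 [276. 179.] [547.  98.  52.]
ball1 0.58 [269. 171.] [516.  98.  52.]
ball1 0.5 [268. 180.] [535.  80.  52.]
ball1 0.48 [275. 189.] [567.  77.  52.]
ball1 0.44 [281. 166.] [524. 131.  52.]
```

The stir rolled balls through the narrow gap and shoved the crock about 25 mm (now ≈(564,115)). I'll nudge it gently back to the middle with the stick against the wall, then continue slightly narrower so the balls can pass.

Request:
{"name": "jog_arm", "arguments": {
  "motion": [
    [0, 0, 0, 4, -8, 0, 12],
    [0, 0, 0, 10, -12, 0, 12],
    [0, 0, 0, 16, -15, 0, 12],
    [0, 0, 0, 20, -14, 0, 12],
    [0, 0, 0, 22, -13, 0, 12],
    [0, 0, 0, 25, -11, 0, 12],
    [0, 0, 0, 28, -9, 0, 12],
    [0, 0, 0, 31, -6.5, 0, 12],
    [0, 0, 0, 34, -4, 0, 12],
    [0, 0, 0, 36, -2.5, 0, 12]
  ]
}}

```text
t: 64.3
eef_pos: [0.6077, 0.1656, 0.1114]
tool_rot: [0.0, 0.707, 0.707, -0.003]
contact_force: [-6.4, -7.7, 4.9]
gripper_width: 0.207
grasp_force: 59.7
```

```bash
cat > look.py <<'E'
from h import *
st()
p,T=shot('wrist')
for n in('crock','ball1'):
    for d in bot.tip_of(n,p)[:6]: print(n,round(d['score'],2),np.round(d['xy']),(at(p,T,d['xy'],{'ball1':.052,'crock':.032}.get(n,.13))*1000).round())
q,U=shot('scene')
for n in('crock','slab_mid'):
    for d in bot.tip_of(n,q)[:1]: print('scene',n,round(d['score'],2),np.round(d['xy']),(at(q,U,d['xy'],.032)*1000).round())
q,U=shot('top')
for n in('crock','slab_mid'):
    for d in bot.tip_of(n,q)[:1]: print('top',n,round(d['score'],2),np.round(d['xy']),(at(q,U,d['xy'],.032)*1000).round())
E
python3 look.py
```

```text
t 64.3 pos [607.7 165.6 111.4] F [-6.4 -7.7  4.9] g 0.207 59.72859978675842
[[0.001, 1.0, -0.004], [1.0, -0.001, -0.005], [-0.005, -0.004, -1.0]]
crock 0.95 [231. 279.] [574. 126.  32.]
ball1 0.88 [154. 278.] [530. 136.  52.]
ball1 0.76 [207. 314.] [561. 111.  52.]
ball1 0.66 [157. 314.] [530. 111.  52.]
scene crock 0.58 [290. 187.] [577. 116.  32.]
scene slab_mid 0.26 [313. 179.] [595. 176.  32.]
top slab_mid 0.44 [159. 236.] [492. 378.  32.]
```

Request:
{"name": "jog_arm", "arguments": {
  "motion": [
    [0, 0, 0, 2, 1.5, 0, 12],
    [0, 0, 0, 4, 3, 0, 12],
    [0, 0, 0, 6, 4, 0, 12],
    [0, 0, 0, 7, 5, 0, 12],
    [0, 0, 0, 7, 5, 0, 12],
    [0, 0, 0, 2, 2, 0, 12],
    [0, 0, 0, -4, -4, 0, 12],
    [0, 0, 0, -8, -8, 0, 12],
    [0, 0, 0, -8, -8, 0, 12]
  ]
}}

```text
t: 65.88
eef_pos: [0.6008, 0.1604, 0.1122]
tool_rot: [0.0, 0.707, 0.707, 0.0]
contact_force: [-0.1, 0.1, -0.7]
gripper_width: 0.206
grasp_force: 58.8
```

```bash
python3 look.py
```

```text
t 65.88 pos [600.8 160.4 112.2] F [-0.1  0.1 -0.7] g 0.206 58.831667304039
[[-0.001, 1.0, 0.0], [1.0, 0.001, -0.0], [-0.0, 0.0, -1.0]]
crock 0.89 [248. 258.] [580. 135.  32.]
crock 0.64 [280. 228.] [601. 157.  32.]
ball1 0.82 [179. 294.] [538. 119.  52.]
ball1 0.75 [195. 322.] [547. 100.  52.]
ball1 0.73 [221. 300.] [564. 115.  52.]
ball1 0.7 [169. 257.] [534. 144.  52.]
ball1 0.54 [278. 228.] [600. 163.  52.]
scene crock 0.85 [296. 185.] [583. 131.  32.]
```

```bash
python3 - <<'E'
import numpy as np
for s in(50,170,290):
    th=np.radians(s+12*np.arange(1,11)); b=np.radians(s)
    print([[round(float(26*(np.sin(t)-np.sin(b))),1),round(float(26*(np.cos(t)-np.cos(b))),1)] for t in th])
E
```

```text
[[3.0, -4.5], [5.1, -9.5], [6.0, -14.9], [5.8, -20.3], [4.5, -25.6], [2.1, -30.5], [-1.2, -34.8], [-5.4, -38.3], [-10.2, -40.8], [-15.4, -42.3]]
[[-5.4, -0.4], [-10.8, 0.4], [-15.9, 2.2], [-20.5, 5.1], [-24.4, 8.9], [-27.5, 13.4], [-29.5, 18.4], [-30.5, 23.8], [-30.3, 29.2], [-28.9, 34.5]]
[[2.4, 4.9], [5.7, 9.2], [9.9, 12.7], [14.7, 15.2], [19.9, 16.7], [25.3, 17.1], [30.7, 16.3], [35.8, 14.5], [40.4, 11.6], [44.3, 7.8]]
```

Request:
{"name": "jog_arm", "arguments": {
  "motion": [
    [0, 0, 0, -3, -2, 0, 12],
    [0, 0, 0, -5.5, -3.6, 0, 12],
    [0, 0, 0, -5.5, -3.6, 0, 12]
  ]
}}

```text
t: 66.7
eef_pos: [0.5972, 0.1547, 0.112]
tool_rot: [0.0, 0.707, 0.707, -0.0]
contact_force: [-0.2, -0.5, -1.1]
gripper_width: 0.203
grasp_force: 58.8
```

Request:
{"name": "jog_arm", "arguments": {
  "motion": [
    [0, 0, 0, 3, -4.5, 0, 12],
    [0, 0, 0, 5.1, -9.5, 0, 12],
    [0, 0, 0, 6, -14.9, 0, 12],
    [0, 0, 0, 5.8, -20.3, 0, 12],
    [0, 0, 0, 4.5, -25.6, 0, 12],
    [0, 0, 0, 2.1, -30.5, 0, 12],
    [0, 0, 0, -1.2, -34.8, 0, 12],
    [0, 0, 0, -5.4, -38.3, 0, 12],
    [0, 0, 0, -10.2, -40.8, 0, 12],
    [0, 0, 0, -15.4, -42.3, 0, 12]
  ]
}}

```text
t: 67.95
eef_pos: [0.5565, 0.1403, 0.1127]
tool_rot: [0.0, 0.707, 0.707, 0.002]
contact_force: [4.0, 2.9, -1.4]
gripper_width: 0.21
grasp_force: 58.8
```

Request:
{"name": "jog_arm", "arguments": {
  "motion": [
    [0, 0, 0, -5.4, -0.4, 0, 12],
    [0, 0, 0, -10.8, 0.4, 0, 12],
    [0, 0, 0, -15.9, 2.2, 0, 12],
    [0, 0, 0, -20.5, 5.1, 0, 12],
    [0, 0, 0, -24.4, 8.9, 0, 12],
    [0, 0, 0, -27.5, 13.4, 0, 12],
    [0, 0, 0, -29.5, 18.4, 0, 12],
    [0, 0, 0, -30.5, 23.8, 0, 12],
    [0, 0, 0, -30.3, 29.2, 0, 12],
    [0, 0, 0, -28.9, 34.5, 0, 12]
  ]
}}

```text
t: 69.2
eef_pos: [0.5887, 0.1109, 0.1114]
tool_rot: [-0.001, 0.707, 0.707, -0.001]
contact_force: [-2.0, 3.4, -0.7]
gripper_width: 0.206
grasp_force: 59.0
```

```bash
python3 look.py
```

```text
t 69.2 pos [588.7 110.9 111.4] F [-2.   3.4 -0.7] g 0.206 59.008058309555054
[[-0.001, 1.0, -0.003], [1.0, 0.001, -0.0], [-0.0, -0.003, -1.0]]
crock 0.78 [267. 187.] [580. 134.  32.]
crock 0.64 [323. 226.] [616. 108.  32.]
ball1 0.98 [235. 263.] [561.  91.  52.]
ball1 0.69 [198. 226.] [540. 115.  52.]
ball1 0.58 [322. 228.] [613. 114.  52.]
ball1 0.49 [303. 261.] [602.  93.  52.]
scene crock 0.71 [294. 184.] [576. 131.  32.]
top crock 0.63 [252. 205.] [583. 131.  32.]
```

The crock stays put at (580,134). Continue.

Request:
{"name": "jog_arm", "arguments": {
  "motion": [
    [0, 0, 0, 2.4, 4.9, 0, 12],
    [0, 0, 0, 5.7, 9.2, 0, 12],
    [0, 0, 0, 9.9, 12.7, 0, 12],
    [0, 0, 0, 14.7, 15.2, 0, 12],
    [0, 0, 0, 19.9, 16.7, 0, 12],
    [0, 0, 0, 25.3, 17.1, 0, 12],
    [0, 0, 0, 30.7, 16.3, 0, 12],
    [0, 0, 0, 35.8, 14.5, 0, 12],
    [0, 0, 0, 40.4, 11.6, 0, 12],
    [0, 0, 0, 44.3, 7.8, 0, 12]
  ]
}}

```text
t: 70.9
eef_pos: [0.5972, 0.1554, 0.1121]
tool_rot: [0.0, 0.707, 0.707, 0.0]
contact_force: [0.9, -0.4, -0.8]
gripper_width: 0.21
grasp_force: 59.0
```

Request:
{"name": "jog_arm", "arguments": {
  "motion": [
    [0, 0, 0, 3, -4.5, 0, 12],
    [0, 0, 0, 5.1, -9.5, 0, 12],
    [0, 0, 0, 6, -14.9, 0, 12],
    [0, 0, 0, 5.8, -20.3, 0, 12],
    [0, 0, 0, 4.5, -25.6, 0, 12],
    [0, 0, 0, 2.1, -30.5, 0, 12],
    [0, 0, 0, -1.2, -34.8, 0, 12],
    [0, 0, 0, -5.4, -38.3, 0, 12],
    [0, 0, 0, -10.2, -40.8, 0, 12],
    [0, 0, 0, -15.4, -42.3, 0, 12]
  ]
}}

```text
t: 72.15
eef_pos: [0.5565, 0.1396, 0.1126]
tool_rot: [0.001, 0.707, 0.707, 0.001]
contact_force: [4.2, 0.5, -1.5]
gripper_width: 0.21
grasp_force: 59.0
```

```bash
python3 look.py
```

```text
t 72.15 pos [556.5 139.6 112.6] F [ 4.2  0.5 -1.5] g 0.21 58.96959722042084
[[-0.001, 1.0, 0.003], [1.0, 0.001, 0.001], [0.001, 0.003, -1.0]]
crock 0.65 [314. 231.] [579. 134.  32.]
ball1 0.87 [396. 251.] [627. 127.  52.]
ball1 0.73 [239. 234.] [532. 138.  52.]
ball1 0.67 [251. 269.] [539. 116.  52.]
ball1 0.58 [316. 229.] [578. 141.  52.]
scene crock 0.6 [296. 185.] [582. 131.  32.]
scene slab_mid 0.6 [118. 233.] [ 418. -273.   32.]
```

Request:
{"name": "jog_arm", "arguments": {
  "motion": [
    [0, 0, 0, -5.4, -0.4, 0, 12],
    [0, 0, 0, -10.8, 0.4, 0, 12],
    [0, 0, 0, -15.9, 2.2, 0, 12],
    [0, 0, 0, -20.5, 5.1, 0, 12],
    [0, 0, 0, -24.4, 8.9, 0, 12],
    [0, 0, 0, -27.5, 13.4, 0, 12],
    [0, 0, 0, -29.5, 18.4, 0, 12],
    [0, 0, 0, -30.5, 23.8, 0, 12],
    [0, 0, 0, -30.3, 29.2, 0, 12],
    [0, 0, 0, -28.9, 34.5, 0, 12]
  ]
}}

```text
t: 73.85
eef_pos: [0.5893, 0.1104, 0.1117]
tool_rot: [-0.0, 0.707, 0.707, -0.001]
contact_force: [-1.4, 1.6, -1.1]
gripper_width: 0.206
grasp_force: 59.2
```

Request:
{"name": "jog_arm", "arguments": {
  "motion": [
    [0, 0, 0, 2.4, 4.9, 0, 12],
    [0, 0, 0, 5.7, 9.2, 0, 12],
    [0, 0, 0, 9.9, 12.7, 0, 12],
    [0, 0, 0, 14.7, 15.2, 0, 12],
    [0, 0, 0, 19.9, 16.7, 0, 12],
    [0, 0, 0, 25.3, 17.1, 0, 12],
    [0, 0, 0, 30.7, 16.3, 0, 12],
    [0, 0, 0, 35.8, 14.5, 0, 12],
    [0, 0, 0, 40.4, 11.6, 0, 12],
    [0, 0, 0, 44.3, 7.8, 0, 12]
  ]
}}

```text
t: 75.1
eef_pos: [0.598, 0.1555, 0.1125]
tool_rot: [0.0, 0.707, 0.707, 0.001]
contact_force: [0.2, 0.6, -0.9]
gripper_width: 0.205
grasp_force: 59.2
```

Request:
{"name": "jog_arm", "arguments": {
  "motion": [
    [0, 0, 0, 3, -4.5, 0, 12],
    [0, 0, 0, 5.1, -9.5, 0, 12],
    [0, 0, 0, 6, -14.9, 0, 12],
    [0, 0, 0, 5.8, -20.3, 0, 12],
    [0, 0, 0, 4.5, -25.6, 0, 12],
    [0, 0, 0, 2.1, -30.5, 0, 12],
    [0, 0, 0, -1.2, -34.8, 0, 12],
    [0, 0, 0, -5.4, -38.3, 0, 12],
    [0, 0, 0, -10.2, -40.8, 0, 12],
    [0, 0, 0, -15.4, -42.3, 0, 12]
  ]
}}

```text
t: 76.35
eef_pos: [0.5558, 0.1396, 0.1123]
tool_rot: [0.0, 0.707, 0.707, 0.001]
contact_force: [2.8, 0.9, -1.0]
gripper_width: 0.207
grasp_force: 59.1
```

Request:
{"name": "jog_arm", "arguments": {
  "motion": [
    [0, 0, 0, -5.4, -0.4, 0, 12],
    [0, 0, 0, -10.8, 0.4, 0, 12],
    [0, 0, 0, -15.9, 2.2, 0, 12],
    [0, 0, 0, -20.5, 5.1, 0, 12],
    [0, 0, 0, -24.4, 8.9, 0, 12],
    [0, 0, 0, -27.5, 13.4, 0, 12],
    [0, 0, 0, -29.5, 18.4, 0, 12],
    [0, 0, 0, -30.5, 23.8, 0, 12],
    [0, 0, 0, -30.3, 29.2, 0, 12],
    [0, 0, 0, -28.9, 34.5, 0, 12]
  ]
}}

```text
t: 77.6
eef_pos: [0.5898, 0.1103, 0.1119]
tool_rot: [0.0, 0.707, 0.707, -0.001]
contact_force: [0.7, 0.7, -1.4]
gripper_width: 0.209
grasp_force: 59.2
```

```bash
python3 look.py
```

```text
t 77.6 pos [589.8 110.3 111.9] F [ 0.7  0.7 -1.4] g 0.209 59.152976274490356
[[-0.001, 1.0, -0.0], [1.0, 0.001, -0.001], [-0.001, -0.0, -1.0]]
ball1 0.97 [213. 253.] [550.  97.  52.]
ball1 0.95 [348. 183.] [628. 140.  52.]
ball1 0.66 [180. 206.] [532. 126.  52.]
ball1 0.55 [324. 248.] [616. 100.  52.]
ball1 0.39 [262. 267.] [579.  88.  52.]
ball1 0.2 [280. 227.] [589. 113.  52.]
scene crock 0.91 [294. 183.] [576. 131.  32.]
scene slab_mid 0.48 [116. 234.] [ 419. -278.   32.]
top crock 0.88 [252. 202.] [591. 129.  32.]
```

All five balls are in the crock and it is still centred. Lift out and return to the cup.

Request:
{"name": "jog_arm", "arguments": {
  "motion": [
    [0, 0, 0, 1, -1, -10, 12],
    [0, 0, 0, 2, -2, -30, 12],
    [0, 0, 0, 2, -2, -60, 12],
    [0, 0, 0, 2, -2, -90, 12],
    [0, 0, 0, 10, -10, -95, 12],
    [0, 0, 0, 50, -25, -95, 12],
    [0, 0, 0, 100, -45, -95, 12],
    [0, 0, 0, 150, -60, -95, 12],
    [0, 0, 0, 200, -75, -95, 12],
    [0, 0, 0, 250, -88, -95, 12]
  ]
}}

```text
t: 79.3
eef_pos: [0.4996, 0.3624, 0.207]
tool_rot: [0.0, 0.706, 0.708, -0.0]
contact_force: [1.0, -0.2, -1.6]
gripper_width: 0.205
grasp_force: 59.2
```

Request:
{"name": "jog_arm", "arguments": {
  "motion": [
    [0, 0, 0, 25, -1, 0, 12],
    [0, 0, 0, 36, -1, 0, 12],
    [0, 0, 0, 36, -1, 0, 12],
    [0, 0, 0, 36, -1, 0, 12]
  ]
}}

```text
t: 79.8
eef_pos: [0.501, 0.395, 0.2068]
tool_rot: [0.0, 0.707, 0.707, -0.0]
contact_force: [0.4, -0.8, 0.3]
gripper_width: 0.205
grasp_force: 59.2
```

```bash
python3 - <<'E'
from h import *
st()
p,T=shot('wrist')
for n in('cup','stick_foot'):
    for d in bot.tip_of(n,p)[:3]: print(n,round(d['score'],2),np.round(d['xy']),(at(p,T,d['xy'],0 if n=='cup' else bot.get_obs()['eef_pos'][2]-.0694)*1000).round(1))
# blue blob: fit rim outline
im=np.array(p['pixels']).astype(int); m=((im[:,:,2]>im[:,:,0]+50)&(im[:,:,2]>im[:,:,1]+20)).astype(np.uint8)
ys,xs=np.nonzero(m); print(m.sum(),xs.min(),xs.max(),ys.min(),ys.max())
a=np.linspace(0,2*np.pi,200)
for c in [(.5005,.3985)]:
    P=proj(p,T,np.c_[c[0]+.037*np.cos(a),c[1]+.037*np.sin(a),0*a+.065]); print(P.min(0),P.max(0))
E
```

```text
t 79.8 pos [501.  395.  206.8] F [ 0.4 -0.8  0.3] g 0.205 59.20275628566742
[[0.001, 1.0, 0.0], [1.0, -0.001, -0.001], [-0.001, 0.0, -1.0]]
cup 0.97 [282. 182.] [502.5 398.8   0. ]
cup 0.69 [279. 229.] [499.7 349.9   0. ]
stick_foot 0.67 [234.  81.] [475.5 479.7 137.6]
stick_foot 0.59 [281. 228.] [501.2 394.2 137.6]
5239 234 323 151 233
[233.83908025 149.64746696] [325.70914032 239.52223616]
```

Cup confirmed at about (500.5,398.5). Move +4 mm in y, lower and release.

Request:
{"name": "jog_arm", "arguments": {
  "motion": [
    [0, 0, 0, 3, 0, 15, 12],
    [0, 0, 0, 4, 0, 40, 12],
    [0, 0, 0, 4, 0, 75, 12],
    [0, 0, 0, 4, 0, 105, 12],
    [0, 0, 0, 4, 0, 122, 12],
    [0, 0, 0, 4, 0, 129, 12],
    [0, 0, 0, 4, 0, 131.5, 12],
    [0, 0, 0, 4, 0, 131.5, 12]
  ]
}}

```text
t: 80.95
eef_pos: [0.5007, 0.4013, 0.0764]
tool_rot: [0.0, 0.707, 0.707, 0.001]
contact_force: [-0.4, 0.7, -1.1]
gripper_width: 0.208
grasp_force: 59.2
```

```bash
python3 -c "
from h import *
st()"
```

```text
t 80.95 pos [500.7 401.3  76.4] F [-0.4  0.7 -1.1] g 0.208 59.203147888183594
[[-0.001, 1.0, 0.001], [1.0, 0.001, 0.001], [0.001, 0.001, -1.0]]
```

Request:
{"name": "jog_arm", "arguments": {
  "motion": [
    [0, 0, 0, -1, 0, 1, 12],
    [0, 0, 0, -1, 0, 1.7, 12],
    [0, 0, 0, -1, 0, 1.7, 12],
    [0, 0, 0, -1, 0, 1.7, 20],
    [0, 0, 0, -1, 0, 1.7, 28],
    [0, 0, 0, -1, 0, 1.7, 36],
    [0, 0, 0, -1, 0, 1.7, 42],
    [0, 0, 0, -1, 0, 1.7, 42],
    [0, 0, 0, -1, 0, -15, 42],
    [0, 0, 0, -1, 0, -50, 42]
  ]
}}

```text
t: 82.2
eef_pos: [0.4997, 0.3991, 0.1257]
tool_rot: [-0.0, 0.707, 0.708, -0.001]
contact_force: [-0.2, 0.5, 1.2]
gripper_width: 0.49
grasp_force: 0.0
```

Request:
{"name": "jog_arm", "arguments": {
  "motion": [
    [0, 0, 0, 0, 0, -50, 42],
    [0, 0, 0, 0, 0, -100, 42],
    [0, 0, 0, -50, 0, -110, 42],
    [0, 0, 0, -60, 0, -110, 42],
    [0, 0, 0, -60, 0, -110, 42]
  ]
}}

```text
t: 82.82
eef_pos: [0.5006, 0.3391, 0.2361]
tool_rot: [0.0, 0.707, 0.707, 0.0]
contact_force: [-0.6, -0.2, -0.6]
gripper_width: 0.488
grasp_force: 0.0
```

```bash
python3 - <<'E'
from h import *
st()
for c in('wrist','scene','top'):
  p,T=shot(c)
  for n,z,k in(('crock',.032,1),('cup',0,1),('stick_foot',.005,2),('stick',.005,2),('ball1',.052,6),('jar',0,1),('soapdish',0,1),('wedge1',.005,3),('slab_mid',.032,1)):
    for d in bot.tip_of(n,p)[:k]: print(c,n,round(d['score'],2),np.round(d['xy']),(at(p,T,d['xy'],z)[:2]*1000).round())
  if c=='wrist':
    m=np.array(p['pixels']).astype(int)
    # tan stick-top blob near cup
    t=proj(p,T,[[.501,.399,.123],[.5005,.3985,.065]]); print('expected top/rim',t.round())
    sub=m[60:200,200:360]; k=(sub[:,:,0]>150)&(sub[:,:,0]>sub[:,:,2]+50)
    b=cv2.connectedComponentsWithStats(k.astype(np.uint8)); print([(x.tolist(),cc.round()+[200,60]) for x,cc in zip(b[2],b[3]) if 80<x[4]<4000])
E
```

```text
t 82.83 pos [500.6 339.1 236.1] F [-0.6 -0.2 -0.6] g 0.488 0.0
[[0.0, 1.0, 0.001], [1.0, -0.0, -0.0], [-0.0, 0.001, -1.0]]
wrist crock 0.74 [349. 362.] [578. 138.]
wrist cup 0.91 [281. 122.] [501. 399.]
wrist stick_foot 0.77 [234.  15.] [457. 496.]
wrist stick_foot 0.7 [280. 124.] [500. 397.]
wrist stick 0.94 [279. 122.] [500. 399.]
wrist stick 0.87 [240.  14.] [463. 497.]
wrist soapdish 0.68 [441. 100.] [662. 421.]
expected top/rim [[281. 125.]
 [280. 124.]]
[([0, 8, 34, 132, 3840], array([214., 137.])), ([58, 13, 47, 13, 317], array([282.,  77.])), ([68, 51, 25, 26, 520], array([280., 124.])), ([42, 97, 61, 43, 657], array([262., 189.]))]
scene crock 0.93 [295. 183.] [577. 134.]
scene cup 0.92 [349. 118.] [493. 408.]
scene stick_foot 0.61 [362.  97.] [464. 487.]
scene stick_foot 0.56 [348. 118.] [495. 401.]
scene stick 0.66 [363.  96.] [463. 492.]
scene stick 0.53 [352. 114.] [491. 420.]
scene ball1 0.68 [118. 233.] [ 430. -274.]
scene ball1 0.57 [282. 169.] [535. 127.]
scene ball1 0.56 [273. 178.] [542.  92.]
scene ball1 0.54 [234. 334.] [ 779. -206.]
scene ball1 0.16 [393. 150.] 
[... 176 characters left out ...]
-281.]
scene wedge1 0.57 [ 91. 245.] [ 387. -338.]
scene slab_mid 0.72 [ 90. 243.] [ 399. -335.]
top crock 0.94 [253. 202.] [591. 128.]
top cup 0.57 [158. 239.] [487. 388.]
top stick_foot 0.34 [426. 278.] [ 395. -348.]
top ball1 0.62 [251. 222.] [534. 129.]
top ball1 0.6 [268. 209.] [570.  86.]
top ball1 0.56 [263. 218.] [545.  99.]
top ball1 0.53 [248. 187.] [628. 141.]
top ball1 0.48 [265. 192.] [617.  94.]
top ball1 0.31 [252. 204.] [581. 129.]
top jar 0.79 [374. 147.] [ 761. -211.]
top soapdish 0.77 [149. 178.] [658. 425.]
top wedge1 0.93 [381. 272.] [ 409. -223.]
top wedge1 0.86 [426. 277.] [ 397. -349.]
top wedge1 0.61 [401. 275.] [ 402. -279.]
top slab_mid 0.26 [250. 187.] [631. 135.]
```

```bash
python3 -c "
from h import *
print(bot.hand_in())"
```

```text
the job is handed in; nothing more can be done
None
```

The job is handed in at about 83 s; no verdict came back. All three wedges were drawn out slowly and put in the tray, and the panel is down. The crock stands at its middle with all five balls, and the stick is back upright in the cup; the jar and soap dish weren't touched. During the first stir round the crock slid about 25 mm, so I pushed it back with the stick and did about 2⅔ more rounds slightly narrower (26 mm instead of 30 mm).

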